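# Clear the loose insulators from under a panel chassis and arm the test supply

## Robot

A 6-joint arm with a two-finger parallel gripper is mounted at the origin on the work surface. World frame = base frame: x ahead of the robot, y to its left, z up, the work surface at z = 0. Lengths are in m, angles in degrees, forces in N, time in s.
With the tool pointing down it reaches from about 0.4 to 0.825 m from the base axis. Payload 7 kg.
Tool frame: the origin (TCP) lies on the centre line of the jaws, within the pads' length; the fingertips stand 8 mm ahead of it and the grasp point (between the pads) lies 11 mm behind it; z points along the fingers, y is the line along which they close (so a half turn about z gives the same grasp; the last joint's range is limited). The gripper opens to 88 mm and grips with 3 to 60 N. Pads are 19 mm wide; open, the fingers measure 130 mm over their backs; the gripper's body (78 mm by 193 mm) begins 47 mm behind the grasp point.
Start: joints at [82.512, 20.546, 0.682, 0, -70.136, -16.507], TCP at [0.275, 0.617, 0.235] pointing down, gripper open.
Joint ranges: [-176.03, 176.03], [-82.01, 121.73], [-58.28, 71.71], [-173.87, 95.51], [-174.79, -0.11], [-173.66, 173.66]. Speed limits (degrees/s): [136.94, 136.94, 172.46, 180, 180, 180].

## Interface

Orientations are given as [roll, pitch, yaw] about the fixed x, y, z axes, in that order (R = Rz(yaw) Ry(pitch) Rx(roll)).
In Python, from plant import ctrl, vision gives the robot as it stands. The module is installed in compiled form; this text tells all that it offers.
- The arm moves only by the tool move_arm, never from a script. Its argument "moves" is one flat list of numbers, 7 for each row, row after row: the finger opening in cm, from 0 to 8.76, then the shift along the tool's x, y, z in cm, then the turn, a rotation vector about the tool's x, y, z in rad. A call has 1 to 8 rows; each row shifts and turns the commanded pose from where the row before left it, along the tool's axes as they then stand; what a row does not reach is not made up. A row lasts 1/10 s, in which the tool goes at most 50 mm and 8.59 degrees, less where a joint would pass 70% of its speed; a pose out of reach is approached as far as the arm can. A call with a gripper value outside its range is refused whole. The fingers move at their own pace and stop on an object; the grip force is fixed at half the most. Time passes only in rows, so rows that do not move let the fingers close. It gives the time, the measured TCP pose, the force, the opening and the grip force at its end, in the units of the state.
- ctrl.get_obs(): the state, without advancing time (a new reading comes with each control period).
- vision.snapshot(name): name is "scene" or "top" or "wrist"; returns (picture, depth): 480x640x3 uint8, red, green, blue; 480x640 float32, m along the optical axis (not along the pixel's ray), 0 where there is no reading.
- vision.camera_model(name): a dict with "vertical_fov" (degrees; the focal length in pixels is half the picture's height over the tangent of half this angle, whatever the lens; pixels are square), "cx", "cy" (the principal point, pixels), "cam_to_world" (4x4, takes a point from camera to world coordinates). Camera axes: x right, y down, z forward; pixel columns grow to the right and rows downward; lengths in m; the calibration is good to about 2 mm. A picture is of the moment at which its call begins: read the wrist's pose just before it. camera_model takes no time and is no camera call; for the wrist camera it gives the pose at the moment of the call.
- ctrl.close_job(): hands the job in; it is judged then, once.
The state is a dict: "clock": time; "joint_pos": joint angles; "qvel": joint speeds; "tau": joint torques, N m; "tool_pos": TCP position; "orientation": TCP orientation; "force": force on the tool from outside, world axes, zero at the start; "moment": the same for the moment, N m; "opening": finger opening in m; "gripper_force": force on a finger pad.
Only numpy, scipy, OpenCV 4.12 (cv2) and the standard library are available. Lean on these libraries where they do the work, as an engineer would, in place of code of your own. Each camera call takes 0.05 s, during which the arm holds its last target. There are 200 camera calls.

## Task

Before the panel is powered, use the flat scoop to fetch every insulator lying under the chassis' overhanging front tray (keep the fingers themselves off them while they are under there) and put them all into the grey parts tray, then lay the scoop flat on its mat again. Only when all the insulators are in the tray, lift the red safety cover of the test supply right up, flip the toggle over to on, and close the cover fully. Leave the other tools and spools on the bench where they are.

Things in the scene. Friction and masses are not known exactly. Their poses are not given: they have to be found in the camera images.
- insulator1: Brown glazed eight-sided stand-off insulator with rounded edges (a bar 66 mm long, 28 mm across its flats, 70 g, brass ends), lying on the bench in the gap under the chassis' overhanging front tray; two or three of the three are there. Origin at its centre (14 mm above what it lies on), long axis = own y; it may roll over by eighths of a turn.
- insulator2: Brown glazed eight-sided stand-off insulator with rounded edges (a bar 66 mm long, 28 mm across its flats, 70 g, brass ends), lying on the bench in the gap under the chassis' overhanging front tray; two or three of the three are there. Origin at its centre (14 mm above what it lies on), long axis = own y; it may roll over by eighths of a turn.
- insulator3: Brown glazed eight-sided stand-off insulator with rounded edges (a bar 66 mm long, 28 mm across its flats, 70 g, brass ends), lying on the bench in the gap under the chassis' overhanging front tray; two or three of the three are there. Origin at its centre (14 mm above what it lies on), long axis = own y; it may roll over by eighths of a turn.
- scoop: Flat aluminium scoop, 255 g, starts on the mat; pushed nose first along its own +x, z up. Origin on the underside straight below the upright handle. Blade 140 mm wide (y), 4 mm thick, floor from x = 30 mm to the nose at 150 mm, the last 40 mm thinning to a sharp edge. Back wall 28 mm high at x = 26 to 30 mm; side walls 18 mm high, 4 mm thick, x = 30 to 100 mm.
- scoop_grip (a point): Point in the scoop's upright black handle post, 80 mm above the underside, where to grip it (best front to back, across x, firmly: blade loads and weight would twist it in a sideways grip). The post is 20 mm thick in x, 40 mm wide in y, its top 104 mm above the underside.
- scoop_mid (a point): Middle of the scoop's underside, 69 mm ahead of the handle (scoop x = +69 mm); this is the point that must lie over the mat.
- mat: Thin dark rubber mat flush with the bench, 170 mm (x) by 175 mm (y): the scoop's place. Origin at its middle, at bench height.
- chassis: Fixed panel chassis. Origin on the bench below the middle of its front lip; own +x runs inwards under the overhang, y along the 360 mm lip. The slotted front tray overhangs the bench from x = 0 to 80 mm: lip bottom 46 mm, tray underside 50 mm, top 60 mm above the bench; front and both ends of the gap are open. Breakers and duct up to 130 mm high stand on it from x = 160 mm on.
- stop_edge (a point): Middle of the lower edge of the upright cross-bar (360 mm long) at the back of the overhang, at chassis x = 80 mm: from 12 mm above the bench up to the tray. Insulators come to a stop against it, while the scoop's blade can slide on through the 12 mm slot below it, 55 mm deep (to x = 135 mm).
- tray: Fixed grey open parts tray, 180 mm (x) by 220 mm (y), 45 mm high, walls and floor 4 mm. Origin at the centre of its underside. Tray and test supply may change sides.
- supply: Fixed grey test supply, a box 170 mm (x) by 140 mm (y) by 60 mm high, origin at the centre of its underside; the guarded toggle stands in the middle of its top.
- cover (a joint): Red box-shaped safety cover over the toggle, 90 mm long (x), 60 mm wide (y), 53 mm high, hinged at its far (+x) end: 0 rad = closed, grows as its near end is lifted, to 1.75 rad; a stiff hinge (0.06 N m), it stays where it is left.
- cover_fin (a point): Top end of the cover's grip fin, 10 mm thick (y), 18 mm long (x), standing 32 mm up from the cover's top at its near end. In the cover's own frame, from the hinge: 81 mm towards the near end and 85 mm up; z is along the fin. The fin can be pinched across y about 9 mm below its end.
- cover_hinge (a point): The cover's hinge axis (along the supply's y), 48 mm beyond the supply's middle and 61 mm above its underside.
- toggle (a joint): Steel bat toggle under the cover: 0 rad = off, leaning to the supply's -x; 1.0 rad = on, leaning to +x; it stays where it is left and takes about 2 N at its tip.
- toggle_tip (a point): Centre of the 16 mm ball at the toggle's tip, 38 mm from its pivot, which lies at the supply's middle, 63 mm above the supply's underside.
- spool_a: Wire spool, red wire, 68 mm across, 55 mm high; not to be disturbed. Origin at the centre of its underside.
- spool_b: Wire spool, black wire, 68 mm across, 55 mm high; not to be disturbed. Origin at the centre of its underside.
- spool_c: Wire spool, green wire, 80 mm across, 60 mm high; not to be disturbed. Origin at the centre of its underside.
- screwdriver: Screwdriver lying on the bench, 190 mm long; not to be disturbed.
- tape: Roll of black tape lying flat, 60 mm across, 20 mm high; not to be disturbed.
- meter: Orange hand multimeter lying flat, 150 by 75 by 34 mm; not to be disturbed.
- pliers: Blue-handled pliers lying flat, about 155 mm long; not to be disturbed.

How it is judged:
By the outcome, as a careful person would: the job done as asked, in the order asked, and still so for the second after the job is handed in, with the robot touching nothing.
Of insulator1, insulator2, insulator3 only 2 to 3 are there at a start; the rules pass over those that are not, and their reading is None.
At some moment in a run one of insulator1, insulator2, insulator3 may be knocked a few centimetres aside while the robot is not near it.
It also fails if it takes over 210 s, if anything falls off the work surface, if the arm or the gripper's body presses on something with over 40 N, if the wrist force passes 120 N, or if a joint passes its speed limit or range.

## Working session

There is one attempt and no reset: what is moved stays moved. The work goes in short steps, Python scripts to look and compute and a tool call to move; the robot and the scene stay as the last step left them, time stands still between calls to the robot, and variables do not carry over. Pictures are saved under pics/ and viewed, at most 14 in all, crops included, and the job is handed in when it is done.

Besides the shell and the picture viewer there is one more tool, called as name(argument=value, ...) on one line, values as JSON. move_arm: Moves the arm, as the interface text tells. Its arguments: {"type":"object","properties":{"moves":{"type":"array"}},"required":["moves"]}

```bash
mkdir -p pics; cat > h.py <<'E'
import numpy as np, cv2
from plant import ctrl, vision
from scipy.spatial.transform import Rotation as R
def snap(name,fn=None):
    cm=vision.camera_model(name); p,d=vision.snapshot(name)
    if fn: cv2.imwrite('pics/'+fn+'.png',cv2.cvtColor(p,cv2.COLOR_RGB2BGR))
    return p,d,cm
def ray(cm,u,v):
    f=240/np.tan(np.radians(cm['vertical_fov'])/2); T=np.array(cm['cam_to_world'])
    d=T[:3,:3]@np.array([(u-cm['cx'])/f,(v-cm['cy'])/f,1]); return T[:3,3],d
def onz(cm,u,v,z):
    o,d=ray(cm,u,v); return o+d*(z-o[2])/d[2]
def cloud(cm,dep):
    f=240/np.tan(np.radians(cm['vertical_fov'])/2); T=np.array(cm['cam_to_world'])
    v,u=np.mgrid[0:480,0:640]
    P=np.stack([(u-cm['cx'])/f*dep,(v-cm['cy'])/f*dep,dep],-1)
    return P@T[:3,:3].T+T[:3,3]
E
python3 - <<'E'
from h import *
np.set_printoptions(precision=3,suppress=True)
for n in ('scene','top','wrist'):
    p,d,cm=snap(n,n+'0'); np.savez('/tmp/'+n,p=p,d=d); print(n,cm)
print(ctrl.get_obs())
E
```

```text
scene {'vertical_fov': 50.02507146876512, 'cx': 313.95549581236, 'cy': 220.02761146978926, 'cam_to_world': array([[ 0.548,  0.572, -0.61 ,  1.153],
       [ 0.836, -0.383,  0.393, -0.417],
       [-0.009, -0.726, -0.688,  0.813],
       [ 0.   ,  0.   ,  0.   ,  1.   ]])}
top {'vertical_fov': 54.38560592694412, 'cx': 323.1374119510914, 'cy': 235.01981610092992, 'cam_to_world': array([[-0.02 , -0.984,  0.179,  0.35 ],
       [-1.   ,  0.016, -0.025,  0.012],
       [ 0.022, -0.18 , -0.983,  1.076],
       [ 0.   ,  0.   ,  0.   ,  1.   ]])}
wrist {'vertical_fov': 61.68621429860888, 'cx': 317.714562179433, 'cy': 237.94645549790914, 'cam_to_world': array([[-0.407, -0.877, -0.257,  0.344],
       [-0.914,  0.391,  0.113,  0.587],
       [ 0.002,  0.281, -0.96 ,  0.383],
       [ 0.   ,  0.   ,  0.   ,  1.   ]])}
{'clock': 0.15, 'joint_pos': array([ 82.511,  20.581,   0.646,  -0.012, -70.135, -16.507]), 'qvel': array([ 0.042, -0.212,  0.161,  0.153,  0.008, -0.077]), 'tau': array([ -0.002, -58.328,  29.329,   7.001,   0.009,  -0.   ]), 'tool_pos': array([0.274, 0.616, 0.234]), 'orientation': array([179.93 ,  -0.009, -24.   ]), 'force': array([ 0.154, -0.022, -0.894]), 'moment': array([-0.015,  0.037,  0.01 ]), 'gripper_force': 0.0, 'opening': 0.08726011303045964}
```

View pics/top0.png

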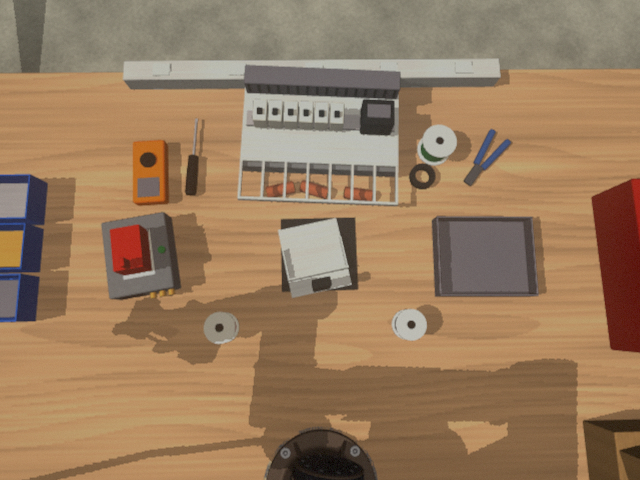

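View pics/scene0.png

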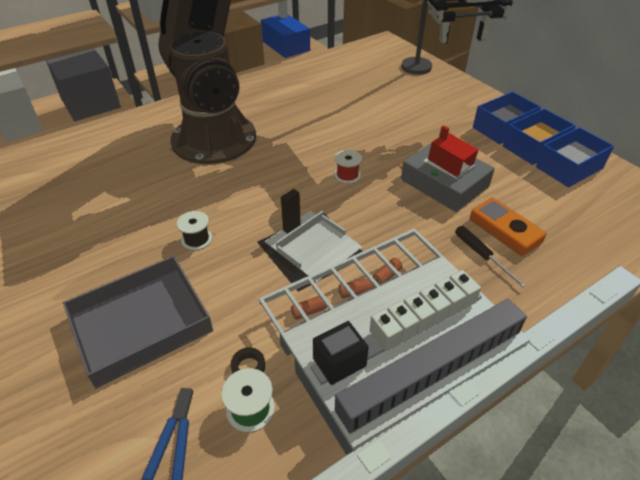

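Top view: insulators at about (280,188), (314,189), (358,194) under the tray; scoop handle at (321,284), its nose towards the chassis; parts tray at (485,256); supply with cover at (141,255). All three insulators are present. Next I measure by masks and depth.

```bash
cat > m.py <<'E'
from h import *
np.set_printoptions(precision=4,suppress=True)
p,d,cm=snap('top'); C=cloud(cm,d); hsv=cv2.cvtColor(p,cv2.COLOR_RGB2HSV)
X,Y,Z=C[...,0],C[...,1],C[...,2]
def rect(mask,name,minA=30):
    m=cv2.morphologyEx(mask.astype(np.uint8),cv2.MORPH_OPEN,np.ones((2,2)))
    for c in cv2.findContours(m,cv2.RETR_EXTERNAL,cv2.CHAIN_APPROX_NONE)[0]:
        if cv2.contourArea(c)<minA: continue
        mm=np.zeros(m.shape,np.uint8); cv2.drawContours(mm,[c],-1,1,-1); k=(mm>0)&mask
        pts=np.stack([X[k],Y[k]],1).astype(np.float32)
        r=cv2.minAreaRect(pts); b=cv2.boxPoints(r)
        print(name,'px',cv2.boundingRect(c),'c',np.array(r[0]),'size',np.array(r[1]),'ang',round(r[2],1),'z med/max',np.median(Z[k]),Z[k].max(),'\n   box',b.ravel())
u=np.arange(640)[None,:]+0*Z; v=np.arange(480)[:,None]+0*Z
reg=lambda a,b,c,e:(u>=a)&(u<c)&(v>=b)&(v<e)
print('bench z',np.median(Z[reg(220,360,400,400)]))
h,s,val=hsv[...,0],hsv[...,1],hsv[...,2]
rect(reg(235,178,405,206)&((h<12)|(h>172))&(s>120)&(Z<0.04),'ins')
rect(reg(235,178,405,206)&(Z>0.04),'lip')
rect(reg(270,205,365,305)&(val<60),'mat+handle')
rect(reg(270,205,365,305)&(s<40)&(val>110),'scoop')
rect(reg(270,205,365,305)&(Z>0.085),'post')
rect(reg(425,205,545,305)&(Z>0.035),'tray')
rect(reg(95,205,185,305)&(Z>0.045)&(Z<0.07),'supply')
rect(reg(95,205,185,305)&(Z>0.07),'cover')
rect(reg(95,205,185,305)&(Z>0.12),'fin',3)
E
python3 m.py
```

```text
bench z 0.0007515089140126552
ins px (355, 189, 18, 12) c [ 0.6359 -0.1089] size [0.0382 0.0237] ang 85.9 z med/max 0.027428266787537958 0.03296205952434916 
   box [ 0.6227 -0.1271  0.6464 -0.1288  0.6491 -0.0906  0.6255 -0.089 ]
ins px (345, 188, 6, 12) c [ 0.6399 -0.0716] size [0.0098 0.0231] ang 88.5 z med/max 0.026955997251352226 0.031803069587526656 
   box [ 0.6283 -0.0763  0.6513 -0.0769  0.6516 -0.067   0.6285 -0.0664]
ins px (267, 184, 17, 14) c [0.6477 0.0952] size [0.0246 0.0377] ang 11.5 z med/max 0.027524714675179807 0.03329286781910179 
   box [0.6319 0.1112 0.6394 0.0742 0.6635 0.0791 0.656  0.1161]
ins px (310, 183, 19, 16) c [ 0.647  -0.0037] size [0.0451 0.0239] ang 71.0 z med/max 0.02696535277892509 0.033815541928303716 
   box [ 0.6283 -0.0211  0.6509 -0.0289  0.6656  0.0138  0.643   0.0216]
ins px (301, 182, 5, 11) c [0.6567 0.0314] size [0.0071 0.0204] ang 88.7 z med/max 0.026498522733560015 0.03176795434746582 
   box [0.6464 0.0281 0.6669 0.0276 0.667  0.0347 0.6466 0.0352]
ins px (287, 182, 9, 13) c [0.6546 0.0583] size [0.016  0.0254] ang 82.8 z med/max 0.0
[... 972 characters left out ...]
] ang 9.8 z med/max 0.061104985569454984 0.06996975343503786 
   box [0.4009 0.4446 0.4245 0.3078 0.5906 0.3364 0.567  0.4733]
cover px (111, 226, 42, 51) c [0.4568 0.2168] size [0.4494 0.1063] ang 75.6 z med/max 0.11668017108038808 1.075599653456177 
   box [ 0.3496  0.0123  0.4526 -0.0141  0.5641  0.4212  0.4611  0.4476]
fin px (140, 266, 3, 3) c [0.4647 0.3611] size [0.0027 0.0016] ang 26.3 z med/max 0.12087266003042585 0.1238306132524376 
   box [0.4631 0.3612 0.4638 0.3598 0.4662 0.3609 0.4655 0.3623]
fin px (120, 259, 12, 12) c [0.4688 0.3893] size [0.0184 0.0185] ang 1.1 z med/max 0.14193856572745422 0.15430782523410524 
   box [0.4594 0.3984 0.4598 0.3799 0.4782 0.3802 0.4778 0.3987]
```

```bash
python3 - <<'E'
import cv2,numpy as np
p=cv2.imread('pics/top0.png'); 
a=cv2.resize(p[160:300,230:410],None,fx=4,fy=4,interpolation=3)
cv2.imwrite('pics/c1.png',a)
E
```

```text
(no output)
```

View pics/c1.png

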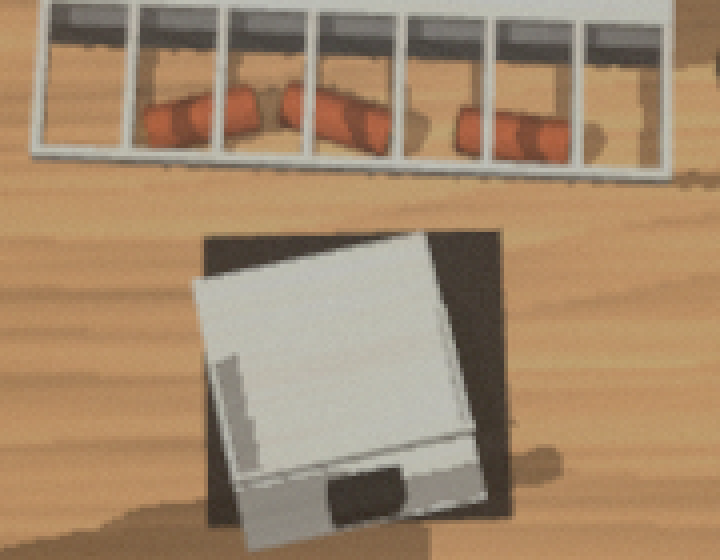

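The crop shows all three bars lying 5–30 mm behind the lip and the scoop yawed about 12° on the mat. I'll redo the measurements without the no-reading pixels and work out the first move.

```bash
sed -i 's/^X,Y,Z=.*/&\nok=(d>0.3)\nZ=np.where(ok,Z,-1)/; s/&(val<60)/\&(val<60)\&ok/' m.py; cat >> h.py <<'E'
def plan(pos,rpy,cur=None):
    "rotation vector (tool axes) first, then shift in the new tool axes, cm"
    if cur is None:
        o=ctrl.get_obs(); cur=(o['tool_pos'],o['orientation'])
    R0=R.from_euler('xyz',cur[1],degrees=True); R1=R.from_euler('xyz',rpy,degrees=True)
    rv=(R0.inv()*R1).as_rotvec(); sh=R1.inv().apply(np.array(pos)-np.array(cur[0]))*100
    print('rotvec',rv.round(3),'shift cm',sh.round(2))
E
cat >> m.py <<'E'
k=reg(237,180,402,208)&(Z>0.05)&(Z<0.07)
for y in (-.15,-.1,-.05,0,.05,.1,.15):
    q=k&(abs(Y-y)<.012); print('lip',y,np.sort(X[q])[:5].mean().round(4))
k=reg(237,160,402,208)&(Z>0.05)&(Z<0.065); print('chassis y',Y[k].min(),Y[k].max())
plan([.425,-.008,.16],[180,0,-77.7])
E
python3 m.py | grep -v ^ins
```

```text
bench z 0.0007910869694970346
   box [ 0.6229 -0.1274  0.6469 -0.1295  0.6503 -0.0908  0.6264 -0.0886]
   box [ 0.6292 -0.0762  0.6516 -0.0769  0.652  -0.0672  0.6295 -0.0665]
   box [0.3417 0.0492 0.3496 0.0123 0.6637 0.0792 0.6559 0.116 ]
   box [ 0.349  -0.0203  0.6645 -0.0257  0.6652  0.0139  0.3497  0.0193]
   box [0.6458 0.028  0.6674 0.0277 0.6675 0.0349 0.6459 0.0352]
   box [0.3473 0.0299 0.3496 0.0123 0.6691 0.0533 0.6669 0.0709]
lip px (239, 179, 161, 28) c [ 0.6345 -0.0059] size [0.3596 0.0615] ang 88.8 z med/max 0.05997020079789461 0.06642156856284398 
   box [ 0.6001 -0.185   0.6616 -0.1863  0.6689  0.1733  0.6074  0.1745]
scoop px (280, 219, 73, 79) c [ 0.4644 -0.0007] size [0.2194 0.1419] ang 11.8 z med/max 0.004605338809575921 0.033753994554378774 
   box [ 0.3424  0.0462  0.3716 -0.0927  0.5863 -0.0477  0.5572  0.0912]
post px (313, 278, 20, 13) c [ 0.4249 -0.0082] size [0.0174 0.0387] ang 11.6 z med/max 0.10444059942561923 0.10973284378234027 
   box [ 0.4125  0.009   0.4202 -0.0288  0.4373 -0.0254  0.4295  0.0125]
tray px (439, 263, 46, 35) c [ 0.4096 -0.3026] siz
[... 643 characters left out ...]
6102037337912647 0.06998153898092396 
   box [0.4013 0.4444 0.425  0.3075 0.5909 0.3361 0.5672 0.4731]
cover px (111, 226, 42, 51) c [0.5015 0.3921] size [0.0916 0.0612] ang 9.3 z med/max 0.11674034131621286 0.15405701373054714 
   box [0.4514 0.4149 0.4613 0.3546 0.5516 0.3693 0.5418 0.4297]
fin px (120, 259, 12, 12) c [0.4686 0.3901] size [0.0184 0.0177] ang 89.4 z med/max 0.1434311304923956 0.15405701373054714 
   box [0.4596 0.381  0.4773 0.3808 0.4775 0.3993 0.4598 0.3994]
lip -0.15 0.6016
lip -0.1 0.6045
lip -0.05 0.6071
lip 0 0.6098
lip 0.05 0.6123
lip 0.1 0.6156
lip 0.15 0.618
chassis y -0.18783212631882584 0.1755629563346481
rotvec [ 0.001 -0.     0.937] shift cm [64.22 -1.41  7.41]
```

move_arm(moves=[8.7, 0, 0, 0, 0, 0, 0.117, 8.7, 0, 0, 0, 0, 0, 0.117, 8.7, 0, 0, 0, 0, 0, 0.117, 8.7, 0, 0, 0, 0, 0, 0.117, 8.7, 0, 0, 0, 0, 0, 0.117, 8.7, 0, 0, 0, 0, 0, 0.117, 8.7, 0, 0, 0, 0, 0, 0.117, 8.7, 0, 0, 0, 0, 0, 0.117])

```text
clock: 1.05
tool_pos: [0.2745, 0.6165, 0.2344]
orientation: [180.0, -0.0, -77.9]
force: [0.5, -0.9, 0.5]
opening: 0.0872
gripper_force: 0.0
```

move_arm(moves=[8.7, 4, -0.09, 0, 0, 0, 0, 8.7, 4, -0.09, 0, 0, 0, 0, 8.7, 4, -0.09, 0, 0, 0, 0, 8.7, 4, -0.09, 0, 0, 0, 0, 8.7, 4, -0.09, 0, 0, 0, 0, 8.7, 4, -0.09, 0, 0, 0, 0, 8.7, 4, -0.09, 0, 0, 0, 0, 8.7, 4, -0.09, 0, 0, 0, 0])

```text
clock: 1.85
tool_pos: [0.3502, 0.304, 0.2347]
orientation: [-180.0, 0.0, -77.6]
force: [1.6, 0.2, -0.1]
opening: 0.0871
gripper_force: 0.0
```

move_arm(moves=[8.7, 4, -0.09, 0, 0, 0, 0, 8.7, 4, -0.09, 0, 0, 0, 0, 8.7, 4, -0.09, 0, 0, 0, 0, 8.7, 4, -0.09, 0, 0, 0, 0, 8.7, 4, -0.09, 1, 0, 0, 0, 8.7, 4, -0.09, 2, 0, 0, 0, 8.7, 4, -0.09, 2, 0, 0, 0, 8.7, 4, -0.09, 2, 0, 0, 0])

```text
clock: 2.65
tool_pos: [0.426, -0.0069, 0.1644]
orientation: [-179.9, 0.0, -77.6]
force: [0.8, 0.9, 0.4]
opening: 0.087
gripper_force: 0.0
```

```bash
cat > t.py <<'E'
from h import *
np.set_printoptions(precision=4,suppress=True)
p,d,cm=snap('top'); C=cloud(cm,d); X,Y,Z=C[...,0],C[...,1],np.where(d>.3,C[...,2],-1)
k=(Z>.038)&(Z<.05)&(X>.36)&(X<.6)&(Y<-.24)&(Y>-.5)
for x in (.42,.45,.48,.51,.54):
    y=Y[k&(abs(X-x)<.008)]; print('x',x,'y',np.percentile(y,[2,98]))
for y in (-.42,-.37,-.32):
    x=X[k&(abs(Y-y)<.01)]; print('y',y,'x',np.percentile(x,[2,98]))
o=ctrl.get_obs(); print(o['tool_pos'],o['orientation'],o['joint_pos'])
plan([.425,-.0082,.075],[180,0,-77.9])
E
python3 t.py
```

```text
x 0.42 y [-0.488  -0.2685]
x 0.45 y [-0.4884 -0.2684]
x 0.48 y [-0.4885 -0.2696]
x 0.51 y [-0.4903 -0.2703]
x 0.54 y [-0.4911 -0.2706]
y -0.42 x [0.3939 0.5729]
y -0.37 x [0.395  0.5734]
y -0.32 x [0.3959 0.5744]
[ 0.4243 -0.0112  0.1609] [179.7359  -0.0319 -77.7529] [ 25.331    0.3019 -35.2259  -0.0352 -54.7366 -13.0636]
rotvec [ 0.005 -0.001  0.003] shift cm [-0.27 -0.13  8.59]
```

move_arm(moves=[8.7, -0.27, -0.13, 0, 0, 0, 0, 8.7, 0, 0, 1.5, 0, 0, 0, 8.7, 0, 0, 1.5, 0, 0, 0, 8.7, 0, 0, 1.5, 0, 0, 0, 8.7, 0, 0, 1.5, 0, 0, 0, 8.7, 0, 0, 1.5, 0, 0, 0, 8.7, 0, 0, 1.1, 0, 0, 0, 8.7, 0, 0, 0, 0, 0, 0])

```text
clock: 3.5
tool_pos: [0.4259, -0.0018, 0.0779]
orientation: [179.9, -0.0, -77.6]
force: [-0.6, -0.4, 0.3]
opening: 0.087
gripper_force: 0.0
```

move_arm(moves=[0, 0, 0, 0, 0, 0, 0, 0, 0, 0, 0, 0, 0, 0, 0, 0, 0, 0, 0, 0, 0, 0, 0, 0, 0, 0, 0, 0, 0, 0, 0, 0, 0, 0, 0, 0, 0, 0, 0, 0, 0, 0, 0, 0, 0, 0, 0, 0, 0, 0, 0, 0, 0, 0, 0, 0])

```text
clock: 4.3
tool_pos: [0.4264, -0.0025, 0.0786]
orientation: [180.0, -0.0, -77.6]
force: [-0.3, 0.6, 0.1]
opening: 0.0287
gripper_force: 0.0
```

```bash
python3 - <<'E'
from h import *
o=ctrl.get_obs(); print(o)
E
python3 m.py | grep -A1 -E "ins|scoop|post"
```

```text
{'clock': 4.3, 'joint_pos': array([ 2.63898754e+01,  7.04002175e+00, -4.14690122e+01,  5.02288457e-04,
       -4.14915804e+01, -1.40197973e+01]), 'qvel': array([ 0.08197344,  0.07093099,  0.09578391, -0.10292688,  0.09634865,
       -0.02159873]), 'tau': array([ 7.30472439e-04, -3.08096623e+01,  2.06733316e+01,  4.93323818e+00,
        1.57767360e-02, -3.70700691e-04]), 'tool_pos': array([ 0.42642848, -0.00252799,  0.07856022]), 'orientation': array([ 1.79999485e+02, -4.71687078e-04, -7.76295456e+01]), 'force': array([-0.33176141,  0.59759511,  0.08899959]), 'moment': array([ 0.00369506, -0.00252478,  0.0231966 ]), 'gripper_force': 0.0, 'opening': 0.028674717349044965}
ins px (355, 189, 18, 12) c [ 0.4954 -0.0604] size [0.0425 0.3232] ang 71.0 z med/max 0.02704676449006793 0.03391117976397262 
   box [ 0.3357 -0.0279  0.6413 -0.1332  0.6552 -0.093   0.3496  0.0123]
ins px (345, 188, 6, 12) c [ 0.6399 -0.0717] size [0.01   0.0232] ang 89.2 z med/max 0.027419178034611358 0.03316786109561676 
   box [ 0.6283 -0.0766  0.6515 -0.0769  0.6516 -0.0669  0.6284 -0.0666]
ins px (310, 184, 19, 
[... 440 characters left out ...]
0 z med/max 0.026964070672872653 0.030837898594257673 
   box [0.6465 0.0281 0.6671 0.0274 0.6673 0.0346 0.6468 0.0353]
ins px (287, 182, 9, 13) c [0.5087 0.0415] size [0.3231 0.0174] ang 7.3 z med/max 0.02638735885256538 0.03204441385047985 
   box [0.3473 0.0296 0.3496 0.0123 0.67   0.0534 0.6678 0.0707]
--
scoop px (280, 227, 18, 18) c [0.5523 0.0729] size [0.0248 0.0498] ang 53.8 z med/max 0.0026152781922281765 0.00801013561305397 
   box [0.5249 0.0777 0.5651 0.0483 0.5797 0.0682 0.5396 0.0976]
post px (271, 219, 93, 87) c [0.4216 0.0077] size [0.1021 0.1147] ang 1.3 z med/max 0.5116749768290342 0.5168591112881826 
   box [ 0.3692  0.0639  0.3719 -0.0507  0.474  -0.0484  0.4713  0.0662]
```

move_arm(moves=[0, 0, 0, 0, 0, 0, 0, 0, 0, 0, 0, 0, 0, 0, 0, 0, 0, 0, 0, 0, 0, 0, 0, 0, 0, 0, 0, 0, 0, 0, 0, 0, 0, 0, 0, 0, 0, 0, 0, 0, 0, 0])

```text
clock: 4.95
tool_pos: [0.4263, -0.0026, 0.0785]
orientation: [180.0, -0.0, -77.6]
force: [-1.4, -0.3, -0.7]
opening: 0.0199
gripper_force: 29.9
```

```bash
python3 - <<'E'
from h import *
np.set_printoptions(precision=4,suppress=True)
for i in range(6):
    o=ctrl.get_obs(); print(o['clock'],o['tool_pos'],o['orientation'],o['force'],o['opening'],o['gripper_force'])
    vision.snapshot('wrist') if i<4 else 0
E
```

```text
4.95 [ 0.4263 -0.0026  0.0785] [179.9819  -0.0026 -77.6283] [-1.4107 -0.3021 -0.6568] 0.019920773789303785 29.94158685207367
5.0 [ 0.4263 -0.0025  0.0785] [179.9887  -0.0015 -77.628 ] [-0.1472 -0.8227  0.5922] 0.019678760571810415 29.941693246364594
5.05 [ 0.4263 -0.0025  0.0785] [179.9855  -0.0024 -77.6284] [-1.3079 -1.0696  0.8649] 0.01990194007467494 29.941627085208893
5.1 [ 0.4263 -0.0025  0.0785] [179.9913  -0.0013 -77.6264] [-1.5287 -0.2234  0.8088] 0.019899715466689775 29.941522479057312
5.15 [ 0.4263 -0.0025  0.0785] [179.9898  -0.0012 -77.6269] [-1.2852 -1.058   0.2177] 0.019677660828879225 29.941454529762268
5.15 [ 0.4263 -0.0025  0.0785] [179.9898  -0.0012 -77.6269] [-1.2852 -1.058   0.2177] 0.019677660828879225 29.941454529762268
```

```bash
cat >> h.py <<'E'
yc=np.radians(-3.1); C0=np.array([.6095,-.006]); ex=np.array([np.cos(yc),np.sin(yc)]); ey=np.array([-ex[1],ex[0]])
def ch(cx,cy): return C0+cx*ex+cy*ey           # chassis -> world
def tcp_for(cx,cy,off=.005): return ch(cx,cy)+off*ey   # scoop origin at chassis cx,cy, yaw -3.1
E
python3 - <<'E'
from h import *
t=tcp_for(-.17,-.097); plan([*t,.0885],[180,0,-93.1])
for p in ((.650,.0815),(.650,.0035),(.637,-.098)):
    r=np.array(p)-C0; print(r@ex,r@ey)
E
```

```text
rotvec [ 0.   -0.    0.27] shift cm [ 8.56 -1.31 -1.  ]
0.03570883901204371 0.08956215057942693
0.03992698642485619 0.01167629029398241
0.032435009228570115 -0.09037820631293016
```

move_arm(moves=[0, 0, 0, -0.5, 0, 0, 0, 0, 0, 0, -0.5, 0, 0, 0, 0, 0, 0, 0, 0, 0, 0.09, 0, 0, 0, 0, 0, 0, 0.09, 0, 0, 0, 0, 0, 0, 0.09, 0, 2.14, -0.33, 0, 0, 0, 0, 0, 2.14, -0.33, 0, 0, 0, 0, 0, 2.14, -0.33, 0, 0, 0, 0])

```text
clock: 5.95
tool_pos: [0.4331, -0.0676, 0.089]
orientation: [-180.0, 0.0, -93.0]
force: [0.3, -0.2, -3.0]
opening: 0.0198
gripper_force: 30.0
```

move_arm(moves=[0, 2.14, -0.33, 0, 0, 0, 0, 0, 0, 0, 0, 0, 0, 0, 0, 0, 0, 0, 0, 0, 0, 0, 0, 0, 0, 0, 0, 0])

```text
clock: 6.35
tool_pos: [0.435, -0.0884, 0.0887]
orientation: [-180.0, 0.0, -93.1]
force: [0.4, -0.0, -2.7]
opening: 0.0199
gripper_force: 30.0
```

```bash
python3 - <<'E'
from h import *
np.set_printoptions(precision=4,suppress=True)
o=ctrl.get_obs(); print(o['tool_pos'],o['orientation'],o['force'],o['moment'],o['joint_pos'])
p,d,cm=snap('top','top1'); C=cloud(cm,d); X,Y,Z=C[...,0],C[...,1],C[...,2]
cv2.imwrite('pics/c2.png',cv2.resize(cv2.cvtColor(p,cv2.COLOR_RGB2BGR)[160:320,230:430],None,fx=3.5,fy=3.5,interpolation=3))
hsv=cv2.cvtColor(p,cv2.COLOR_RGB2HSV)
k=(hsv[...,1]<40)&(hsv[...,2]>110)&(Z>.004)&(Z<.04)&(X<.6)&(X>.47)&(d>.3)&(Y<.05)&(Y>-.25)
pts=np.stack([X[k],Y[k]],1).astype(np.float32); r=cv2.minAreaRect(pts); print(r,cv2.boxPoints(r), np.median(Z[k]))
A=np.c_[X[k],Y[k],np.ones(k.sum())]; print('plane',np.linalg.lstsq(A,Z[k],rcond=None)[0])
E
```

```text
[ 0.435  -0.0884  0.0887] [-179.986     0.0107  -93.0977] [ 0.3803 -0.0231 -2.7211] [0.1174 0.0145 0.0093] [ 14.1124   7.7349 -38.7371  -0.0088 -43.5115 -17.2037]
((0.568807065486908, -0.07253760099411011), (0.038359351456165314, 0.08812619000673294), 2.5884461402893066) [[ 0.5477 -0.0294]
 [ 0.5516 -0.1174]
 [ 0.59   -0.1157]
 [ 0.586  -0.0277]] 0.012666354111566358
plane [-0.105   0.0018  0.0729]
```

View pics/c2.png

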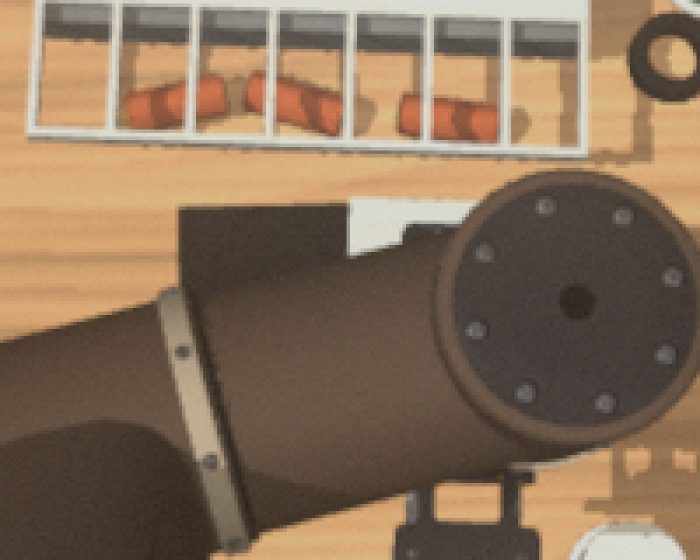

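move_arm(moves=[0, 0, 0, 0.5, 0, 0, 0, 0, 0, 0, 0.5, 0, 0, 0, 0, 0, 0, 0.05, 0, 0, 0, 0, 0, -0.8, 0, 0, 0, 0, 0, 0, -0.8, 0, 0, 0, 0, 0, 0, -0.7, 0, 0, 0, 0, 0, 0, -0.6, 0, 0, 0, 0, 0, 0, -0.6, 0, 0, 0, 0])

```text
clock: 7.2
tool_pos: [0.4704, -0.0906, 0.078]
orientation: [180.0, -0.0, -93.1]
force: [-1.9, -0.8, 4.1]
opening: 0.02
gripper_force: 30.0
```

move_arm(moves=[0, 0, -0.6, 0, 0, 0, 0, 0, 0, -0.6, 0, 0, 0, 0, 0, 0, -0.6, 0, 0, 0, 0, 0, 0, -0.6, 0, 0, 0, 0, 0, 0, -0.6, 0, 0, 0, 0, 0, 0, -0.6, 0, 0, 0, 0, 0, 0, -0.6, 0, 0, 0, 0, 0, 0, -0.6, 0, 0, 0, 0])

```text
clock: 8.0
tool_pos: [0.5183, -0.0932, 0.078]
orientation: [180.0, -0.0, -93.1]
force: [-3.5, 0.1, 3.5]
opening: 0.0198
gripper_force: 30.0
```

```bash
cat > look.py <<'E'
import sys
from h import *
np.set_printoptions(precision=4,suppress=True)
o=ctrl.get_obs(); print(o['clock'],o['tool_pos'],o['orientation'],o['force'],o['opening'])
T=np.array(o['tool_pos'][:2])-.005*ey-C0; print('scoop at chassis',T@ex,T@ey)
p,d,cm=snap('top'); C=cloud(cm,d); X,Y,Z=C[...,0],C[...,1],C[...,2]
hsv=cv2.cvtColor(p,cv2.COLOR_RGB2HSV); u=(X-C0[0])*ex[0]+(Y-C0[1])*ex[1]; v=(X-C0[0])*ey[0]+(Y-C0[1])*ey[1]
k=((hsv[...,0]<12)|(hsv[...,0]>172))&(hsv[...,1]>120)&(Z<.048)&(Z>.008)&(d>.3)&(u>-.01)&(u<.1)&(abs(v)<.18)
for a in sorted(set(np.round(v[k],2)),reverse=True):
    q=k&(abs(v-a)<=.005)
    if q.sum()>3: print(a,'u',np.percentile(u[q],[3,97]),'z',np.median(Z[q]),q.sum())
if len(sys.argv)>1:
    cv2.imwrite('pics/%s.png'%sys.argv[1],cv2.resize(cv2.cvtColor(p,cv2.COLOR_RGB2BGR)[150:260,220:420],None,fx=3.5,fy=3.5,interpolation=3))
E
python3 look.py c3
```

```text
8.0 [ 0.5183 -0.0932  0.078 ] [179.9949  -0.0009 -93.0973] [-3.4808  0.0985  3.5201] 0.01975861834693101
scoop at chassis -0.08630608309355474 -0.09699452564787872
```

View pics/c3.png

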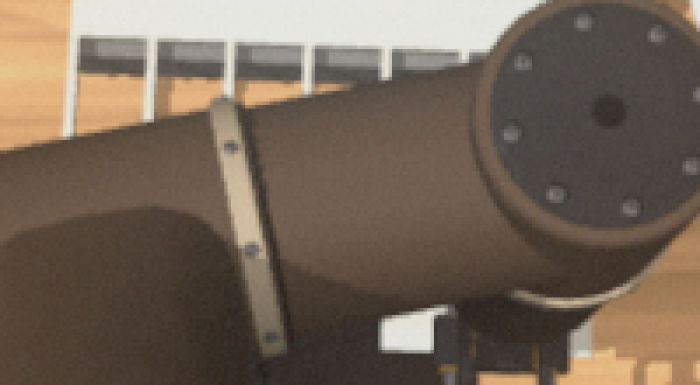

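move_arm(moves=[0, 0, -0.6, 0, 0, 0, 0, 0, 0, -0.6, 0, 0, 0, 0, 0, 0, -0.6, 0, 0, 0, 0, 0, 0, -0.6, 0, 0, 0, 0, 0, 0, -0.6, 0, 0, 0, 0, 0, 0, -0.6, 0, 0, 0, 0, 0, 0, -0.6, 0, 0, 0, 0, 0, 0, -0.6, 0, 0, 0, 0])

```text
clock: 8.85
tool_pos: [0.5663, -0.0958, 0.078]
orientation: [180.0, -0.0, -93.1]
force: [-2.4, -0.5, 2.8]
opening: 0.0198
gripper_force: 30.0
```

```bash
cat > sc.py <<'E'
import sys
from h import *
np.set_printoptions(precision=4,suppress=True)
o=ctrl.get_obs(); print(o['clock'],o['tool_pos'],o['orientation'],o['force'],o['opening'])
T=np.array(o['tool_pos'][:2])-.005*ey-C0; print('scoop at chassis',T@ex,T@ey)
p,d,cm=snap('scene'); 
a,b,c,e=map(int,sys.argv[2:6]); f=min(760/(c-a),560/(e-b))
cv2.imwrite('pics/%s.png'%sys.argv[1],cv2.resize(cv2.cvtColor(p,cv2.COLOR_RGB2BGR)[b:e,a:c],None,fx=f,fy=f,interpolation=3))
E
python3 sc.py s1 240 180 480 360
```

```text
8.85 [ 0.5663 -0.0958  0.078 ] [179.9974  -0.0008 -93.093 ] [-2.4385 -0.4731  2.8138] 0.01980656397466466
scoop at chassis -0.03827988393985756 -0.09697246244698986
```

View pics/s1.png

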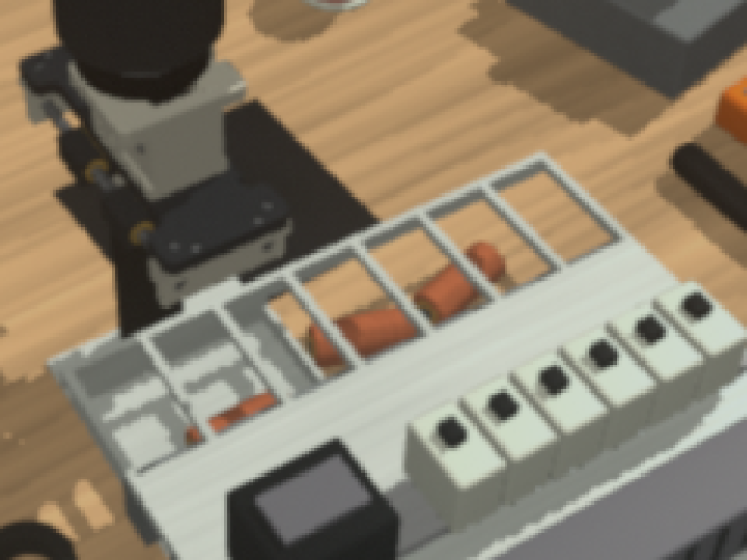

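move_arm(moves=[0, 0, -0.5, 0, 0, 0, 0, 0, 0, -0.5, 0, 0, 0, 0, 0, 0, 0, 0, 0, 0, 0, 0, 0, 0, -0.2, 0, 0, 0, 0, 0, 0, -0.2, 0, 0, 0, 0, 0, 0.1, 0, 0, 0, 0, 0, 0, 0.3, 0, 0, 0, 0, 0, 0, 0.5, 0, 0, 0, 0])

```text
clock: 9.7
tool_pos: [0.5665, -0.0958, 0.0819]
orientation: [180.0, 0.0, -93.1]
force: [-0.4, 0.3, -2.5]
opening: 0.0199
gripper_force: 30.0
```

move_arm(moves=[0, 0, 0.7, 0, 0, 0, 0, 0, 0, 0.8, 0, 0, 0, 0, 0, 0, 0.8, 0, 0, 0, 0, 0, 0, 0.8, 0, 0, 0, 0, 0, 0, 0.8, 0, 0, 0, 0, 0, 0, 0.7, 0, 0, 0, 0, 0, 0, 0.5, 0, 0, 0, 0, 0, 0, 0.2, 0, 0, 0, 0])

```text
clock: 10.5
tool_pos: [0.5133, -0.0929, 0.0822]
orientation: [-180.0, 0.0, -93.1]
force: [0.1, 0.6, -3.1]
opening: 0.0198
gripper_force: 30.0
```

```bash
python3 sc.py s2 240 180 480 360
```

```text
10.5 [ 0.5133 -0.0929  0.0822] [-179.9971    0.004   -93.0928] [ 0.0699  0.5818 -3.1141] 0.019846812323489303
scoop at chassis -0.0913299856681495 -0.09698341321452487
```

View pics/s2.png

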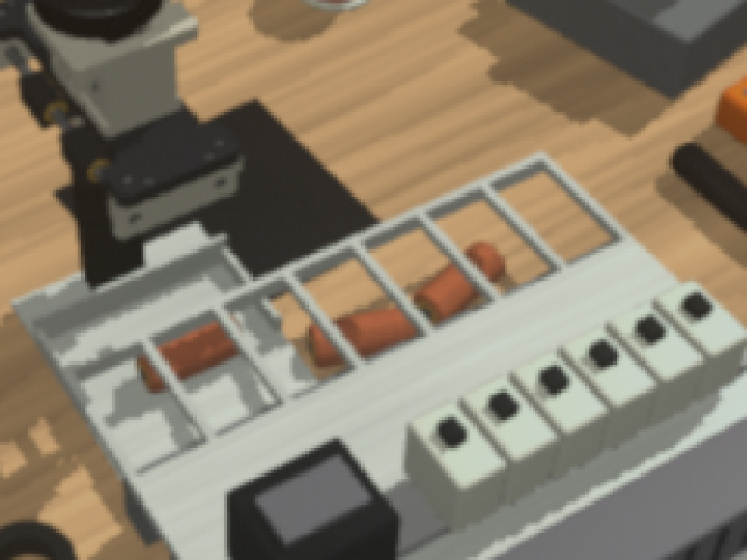

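```bash
cat >> h.py <<'E'
def scoop_tool(pt_s,pt_w,yaw,pitch,off=.005,zt=.0785):
    "TCP pose so that scoop point pt_s is at world pt_w"
    Rs=R.from_euler('xyz',[0,pitch,yaw],degrees=True)
    pos=np.array(pt_w)+Rs.apply(np.array([0,off,zt])-np.array(pt_s))
    return pos,(Rs*R.from_euler('xyz',[180,0,-90],degrees=True)).as_euler('xyz',degrees=True)
E
python3 - <<'E'
from h import *
o=ctrl.get_obs(); p=o['tool_pos'].copy(); e=o['orientation']
# after: back 7.5cm (tool y +), up 10 (z -), nose up .15
R0=R.from_euler('xyz',e,degrees=True); p2=p+R0.apply([0,.075,-.10]); R2=R0*R.from_rotvec([.15,0,0])
c=(p2,R2.as_euler('xyz',degrees=True))
P,E=scoop_tool([.15,0,0],[.43,-.38,.058],-3.1,-8.6); print(P,E)
plan([P[0],P[1],p2[2]],E,c); plan(P,E,c)
E
```

```text
[ 0.27045262 -0.3663519   0.11318707] [-171.4    0.   -93.1]
rotvec [0. 0. 0.] shift cm [28.62 15.11 -2.28]
rotvec [0. 0. 0.] shift cm [28.62 16.14  4.54]
```

move_arm(moves=[0, 0, 0.4, 0, 0, 0, 0, 0, 0, 0.8, 0, 0, 0, 0, 0, 0, 1, 0, 0, 0, 0, 0, 0, 1.2, 0, 0, 0, 0, 0, 0, 1.2, 0, 0, 0, 0, 0, 0, 1.2, 0, 0, 0, 0, 0, 0, 1.0, 0, 0, 0, 0, 0, 0, 0.7, 0, 0, 0, 0])

```text
clock: 11.35
tool_pos: [0.4379, -0.0888, 0.0822]
orientation: [-180.0, 0.0, -93.1]
force: [-0.5, 0.6, -2.2]
opening: 0.0195
gripper_force: 30.0
```

move_arm(moves=[0, 0, 0, -0.5, 0.05, 0, 0, 0, 0, 0, -1, 0.05, 0, 0, 0, 0, 0, -1.5, 0.05, 0, 0, 0, 0, 0, -2, 0, 0, 0, 0, 0, 0, -2, 0, 0, 0, 0, 0, 0, -2, 0, 0, 0, 0, 0, 0, -1, 0, 0, 0, 0, 0, 0, 0, 0, 0, 0])

```text
clock: 12.15
tool_pos: [0.4271, -0.088, 0.1824]
orientation: [-171.2, 0.1, -93.1]
force: [-0.1, 0.6, -3.0]
opening: 0.0196
gripper_force: 30.0
```

move_arm(moves=[0, 1, 0, 0, 0, 0, 0, 0, 2, 0, 0, 0, 0, 0, 0, 3, 0, 0, 0, 0, 0, 0, 3.5, 0, 0, 0, 0, 0, 0, 3.5, 0, 0, 0, 0, 0, 0, 3.5, 0, 0, 0, 0, 0, 0, 3.5, 0, 0, 0, 0, 0, 0, 3.5, 0, 0, 0, 0, 0])

```text
clock: 12.95
tool_pos: [0.413, -0.3242, 0.1795]
orientation: [-171.5, 0.0, -93.1]
force: [1.2, 0.3, -3.2]
opening: 0.0194
gripper_force: 30.0
```

move_arm(moves=[0, 2.6, 0, 0, 0, 0, 0, 0, 1.5, 0, 0, 0, 0, 0, 0, 1, 0, 0, 0, 0, 0, 0, 0, 2, 0, 0, 0, 0, 0, 0, 3, 0, 0, 0, 0, 0, 0, 3, 0, 0, 0, 0, 0, 0, 3, 0, 0, 0, 0, 0, 0, 2, 0, 0, 0, 0])

```text
clock: 13.75
tool_pos: [0.2806, -0.3659, 0.1606]
orientation: [-171.5, 0.1, -93.1]
force: [0.6, -0.2, -2.1]
opening: 0.0199
gripper_force: 30.0
```

```bash
python3 - <<'E'
from h import *
np.set_printoptions(precision=4,suppress=True)
p,d,cm=snap('scene'); o=ctrl.get_obs(); print(o['tool_pos'],o['orientation'],o['joint_pos'],o['force'])
cv2.imwrite('pics/s3.png',cv2.cvtColor(p,cv2.COLOR_RGB2BGR)[100:420,0:420])
P,E=scoop_tool([.15,0,0],[.45,-.38,.068],-3.1,-8.6); print(P,E); plan(P,E)
E
```

```text
[ 0.2785 -0.3651  0.1601] [-171.5587    0.1258  -93.1284] [-31.7147   0.6902 -33.2628  -5.5012 -48.8127  31.9397] [-3.4849  1.8375 -5.0129]
[ 0.2905 -0.3664  0.1232] [-171.4    0.   -93.1]
rotvec [ 0.003  0.002 -0.001] shift cm [ 0.06 -0.64  3.83]
```

View pics/s3.png

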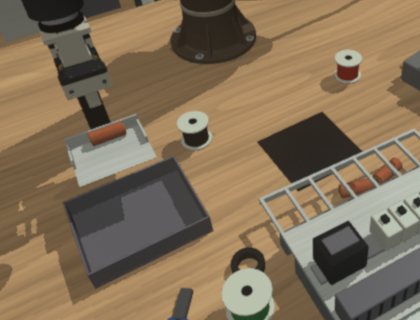

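move_arm(moves=[0, 0, -0.4, 1, 0, 0, 0, 0, 0, -0.2, 1.4, 0, 0, 0, 0, 0, 0, 1.4, 0, 0, 0, 0, 0, 0, 0, 0, 0, 0, 0, 0, -0.62, -1.09, -0.074, 0, 0, 0, 0, -0.62, -1.09, -0.074, 0, 0, 0, 0, -0.62, -1.09, -0.074, 0, 0, 0, 0, -0.62, -1.09, -0.074, 0, 0])

```text
clock: 14.6
tool_pos: [0.3184, -0.369, 0.1707]
orientation: [171.6, -0.1, -93.1]
force: [-0.1, 0.1, -3.1]
opening: 0.0194
gripper_force: 30.0
```

move_arm(moves=[0, 0, -0.62, -1.09, -0.074, 0, 0, 0, 0, -0.62, -1.09, -0.074, 0, 0, 0, 0, -0.62, -1.09, -0.074, 0, 0, 0, 0, -0.62, -1.09, -0.074, 0, 0, 0, 0, -0.62, -1.09, -0.074, 0, 0, 0, 0, -0.62, -1.09, -0.074, 0, 0, 0, 0, -0.62, -1.09, -0.074, 0, 0, 0, 0, 0, 0, 0, 0, 0])

```text
clock: 15.4
tool_pos: [0.3874, -0.3723, 0.2225]
orientation: [141.8, -0.0, -93.0]
force: [-1.0, 0.7, -2.2]
opening: 0.02
gripper_force: 30.0
```

```bash
python3 - <<'E'
from h import *
np.set_printoptions(precision=4,suppress=True)
p,d,cm=snap('scene'); o=ctrl.get_obs(); print(o['tool_pos'],o['orientation'],o['joint_pos'],o['force'])
cv2.imwrite('pics/s4.png',cv2.cvtColor(p,cv2.COLOR_RGB2BGR)[100:420,0:420])
E
```

```text
[ 0.3865 -0.3723  0.2228] [141.912    0.0071 -93.0159] [-16.8533  28.4885  -2.3927   8.5309 -96.3213  11.9221] [-0.056   1.1009 -2.2553]
```

View pics/s4.png

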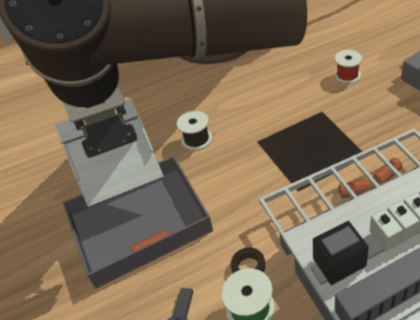

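move_arm(moves=[0, 0, 0, 0, 0.083, 0, 0, 0, 0, 0, 0, 0.083, 0, 0, 0, 0, 0, 0, 0.083, 0, 0, 0, 0, 0, 0, 0.083, 0, 0, 0, 0, 0, 0, 0.083, 0, 0, 0, 0, 0, 0, 0.083, 0, 0, 0, 0, 0, 0, 0.083, 0, 0, 0, 0, 0, 0, 0.083, 0, 0])

```text
clock: 16.25
tool_pos: [0.3843, -0.3724, 0.2257]
orientation: [-179.7, -0.1, -93.1]
force: [-0.2, 0.1, -2.6]
opening: 0.0198
gripper_force: 30.0
```

```bash
python3 look.py; python3 - <<'E'
from h import *
t=tcp_for(-.17,.119); plan([*t,.0885],[180,0,-93.1])
E
```

```text
16.25 [ 0.3843 -0.3724  0.2257] [-179.6557   -0.0765  -93.1056] [-0.2452  0.0769 -2.6206] 0.019776884487095178
scoop at chassis -0.2050792065122372 -0.3830646409705989
0.12 u [0.0196 0.0431] z 0.02691979694780644 38
0.11 u [0.0198 0.0444] z 0.026920468805497588 53
0.1 u [0.0234 0.0486] z 0.026217536078001147 46
0.09 u [0.0251 0.0487] z 0.027636893027226606 41
0.08 u [0.0285 0.0538] z 0.02560459545774485 15
0.07 u [0.03   0.0548] z 0.026857213355416798 47
0.06 u [0.0326 0.0524] z 0.027866432545921027 26
0.05 u [0.0372 0.0475] z 0.025659861317571586 5
0.04 u [0.0356 0.0578] z 0.027887511172516755 41
0.02 u [0.0294 0.0536] z 0.027010421913958416 55
0.01 u [0.0265 0.0522] z 0.026743121803394776 50
0.0 u [0.0237 0.05  ] z 0.026853478372031447 46
-0.01 u [0.0218 0.0468] z 0.027302282226753793 50
-0.02 u [0.0252 0.0403] z 0.028065301718242175 9
rotvec [-0.012 -0.001 -0.001] shift cm [-50.17  -3.62  13.78]
```

move_arm(moves=[0, -2, -0.26, 0, -0.012, 0, 0, 0, -3.6, -0.26, 0, 0, 0, 0, 0, -3.6, -0.26, 0, 0, 0, 0, 0, -3.6, -0.26, 0, 0, 0, 0, 0, -3.6, -0.26, 0, 0, 0, 0, 0, -3.6, -0.26, 0, 0, 0, 0, 0, -3.6, -0.26, 0, 0, 0, 0, 0, -3.6, -0.26, 0, 0, 0, 0])

```text
clock: 17.1
tool_pos: [0.4196, -0.1006, 0.225]
orientation: [179.4, 0.0, -93.1]
force: [1.1, 0.1, -2.2]
opening: 0.0198
gripper_force: 30.0
```

move_arm(moves=[0, -3.6, -0.26, 0, 0, 0, 0, 0, -3.6, -0.26, 0, 0, 0, 0, 0, -3.6, -0.26, 0, 0, 0, 0, 0, -3.6, -0.26, 0, 0, 0, 0, 0, -3.6, -0.26, 0, 0, 0, 0, 0, -3.6, -0.26, 1, 0, 0, 0, 0, -2.8, -0.26, 1.5, 0, 0, 0, 0, -1.6, -0.26, 2.3, 0, 0, 0])

```text
clock: 17.9
tool_pos: [0.4551, 0.1592, 0.1772]
orientation: [179.5, 0.2, -93.0]
force: [0.4, -0.1, -2.5]
opening: 0.0199
gripper_force: 30.0
```

move_arm(moves=[0, 0, 0, 3, 0, 0, 0, 0, 0, 0, 3, 0, 0, 0, 0, 0, 0, 2, 0, 0, 0, 0, 0, 0, 0, 0, 0, 0, 0, 0, 0, 0, 0, 0, 0])

```text
clock: 18.4
tool_pos: [0.4535, 0.1568, 0.0968]
orientation: [179.4, 0.0, -93.1]
force: [-0.9, 0.2, -1.1]
opening: 0.0203
gripper_force: 30.0
```

```bash
sed -i 's/off=.005/off=.0015/g' h.py; sed -i 's/-.005\*ey/-.0015*ey/' look.py sc.py; cat > edge.py <<'E'
from h import *
np.set_printoptions(precision=4,suppress=True)
p,d,cm=snap('top'); C=cloud(cm,d); X,Y,Z=C[...,0],C[...,1],C[...,2]
hsv=cv2.cvtColor(p,cv2.COLOR_RGB2HSV); u=(X-C0[0])*ex[0]+(Y-C0[1])*ex[1]; v=(X-C0[0])*ey[0]+(Y-C0[1])*ey[1]
k=(hsv[...,1]<45)&(hsv[...,2]>100)&(Z>.004)&(Z<.045)&(u<-.012)&(u>-.2)&(d>.3)&(abs(v)<.25)
for a in (-.03,-.04,-.05,-.06,-.08):
    q=k&(abs(u-a)<.005)
    if q.sum()>3: print('u',a,'v',v[q].min(),v[q].max(),'z',np.median(Z[q]))
print('nose u',np.percentile(u[k],99.5))
E
python3 look.py; python3 edge.py;python3 - <<'E'
from h import *
t=tcp_for(-.17,.117); plan([*t,.078],[180,0,-93.1])
E
```

```text
18.4 [0.4535 0.1568 0.0968] [179.3521   0.     -93.0782] [-0.942   0.2196 -1.0782] 0.020341683183779134
scoop at chassis -0.1645815619926413 0.15258236686072013
0.12 u [0.0194 0.0433] z 0.027250494763835897 37
0.11 u [0.0205 0.0437] z 0.026974855015694077 53
0.1 u [0.0231 0.0466] z 0.027450564286149115 46
0.09 u [0.0251 0.0498] z 0.027784468123990713 41
0.08 u [0.029  0.0544] z 0.025313481266259652 14
0.07 u [0.0296 0.0556] z 0.02665290362297079 47
0.06 u [0.0322 0.0532] z 0.026536387461259414 25
0.05 u [0.0379 0.0464] z 0.025470719319953927 5
0.04 u [0.0353 0.0586] z 0.026242689368638494 41
0.02 u [0.03  0.055] z 0.02715598139518005 55
0.01 u [0.0267 0.0528] z 0.02704358449215305 49
0.0 u [0.0244 0.0484] z 0.027066822086843634 46
-0.01 u [0.0226 0.0477] z 0.02704602247713228 51
-0.02 u [0.0249 0.0395] z 0.028926026347037004 9
u -0.03 v 0.0818187497975657 0.2073875840451577 z 0.020551206867788885
u -0.04 v 0.08143974766872474 0.134565401335495 z 0.021733506894733967
u -0.05 v 0.08050780486452865 0.13384888161805814 z 0.02280166707807929
u -0.06 v 0.08028044102650485 0.14178120395855254 z 0.022936495665853984
u -0.08 v 0.08055382687273882 0.1429959841603701 z 0.023590959778112874
nose u -0.016030936233266933
rotvec [0.01  0.002 0.   ] shift cm [3.61 0.6  1.96]
```

move_arm(moves=[0, 1.2, 0.2, 0, 0.01, 0.002, 0, 0, 1.2, 0.2, 0.5, 0, 0, 0, 0, 1.2, 0.2, 0.5, 0, 0, 0, 0, 0, 0, 0, 0, 0, 0, 0, 0, 0, 0, 0, 0, 0, 0, 0, 0, 0, 0, 0, 0])

```text
clock: 19.1
tool_pos: [0.4456, 0.1212, 0.0862]
orientation: [179.9, -0.1, -93.1]
force: [-0.3, -0.0, -2.3]
opening: 0.02
gripper_force: 30.0
```

```bash
python3 look.py |head -2; python3 edge.py;python3 - <<'E'
from h import *
t=tcp_for(-.17,.117); plan([*t,.078],[180,0,-93.1])
E
```

```text
19.1 [0.4456 0.1212 0.0862] [179.9135  -0.0971 -93.1039] [-0.3222 -0.045  -2.3043] 0.01997000244132667
scoop at chassis -0.17055088873033908 0.11662896880692962
u -0.03 v 0.04514072243445269 0.1546405003944732 z 0.010242210030303234
u -0.04 v 0.044692014320653194 0.1471257930405827 z 0.011058193718296305
u -0.05 v 0.04419510987937739 0.09331670547873118 z 0.012037304231540036
u -0.06 v 0.04369874961169771 0.09036956418355721 z 0.013227015512877971
u -0.08 v 0.04472473904674018 0.10081841452372285 z 0.013322744714141965
nose u -0.021624043480525403
rotvec [ 0.002 -0.002  0.   ] shift cm [-0.02 -0.06  0.82]
```

move_arm(moves=[0, -0.2, 0, 0.4, 0, 0, 0, 0, 0, 0, 0.45, 0, 0, 0, 0, 0, -0.8, 0, 0, 0, 0, 0, 0, -0.8, 0, 0, 0, 0, 0, 0, -0.7, 0, 0, 0, 0, 0, 0, -0.6, 0, 0, 0, 0, 0, 0, -0.6, 0, 0, 0, 0, 0, 0, -0.6, 0, 0, 0, 0])

```text
clock: 20.0
tool_pos: [0.4867, 0.1207, 0.0774]
orientation: [179.9, -0.1, -93.1]
force: [0.1, 0.3, -0.8]
opening: 0.0196
gripper_force: 30.0
```

move_arm(moves=[0, 0, -0.6, 0, 0, 0, 0, 0, 0, -0.6, 0, 0, 0, 0, 0, 0, -0.6, 0, 0, 0, 0, 0, 0, -0.6, 0, 0, 0, 0, 0, 0, -0.6, 0, 0, 0, 0, 0, 0, -0.6, 0, 0, 0, 0, 0, 0, -0.6, 0, 0, 0, 0, 0, 0, -0.6, 0, 0, 0, 0])

```text
clock: 20.8
tool_pos: [0.5345, 0.1182, 0.0774]
orientation: [179.9, -0.1, -93.1]
force: [-1.3, 0.1, -1.3]
opening: 0.0202
gripper_force: 30.0
```

```bash
python3 sc.py s5 240 180 480 360; python3 look.py
```

```text
20.8 [0.5345 0.1182 0.0774] [179.8732  -0.1212 -93.0938] [-1.333   0.0688 -1.27  ] 0.02018415753237023
scoop at chassis -0.0815706126742633 0.11843962273323684
20.85 [0.5356 0.1183 0.0774] [179.9219  -0.1108 -93.0854] [ 2.2998 -1.0358 -1.7446] 0.019944541732985353
scoop at chassis -0.08056392872531248 0.11865858930303062
0.12 u [0.0637 0.0778] z 0.02846878108079165 20
0.11 u [0.0634 0.0776] z 0.028571558260842567 23
0.1 u [0.0594 0.0749] z 0.03005591086282311 29
0.09 u [0.0543 0.081 ] z 0.028060815782497972 33
0.08 u [0.054  0.0755] z 0.028395980855694725 12
0.07 u [0.0532 0.0768] z 0.02831682953152792 49
0.06 u [0.0524 0.0761] z 0.028458508083428202 28
0.05 u [0.038  0.0464] z 0.022739325848740943 5
0.04 u [0.0354 0.0584] z 0.026897282747171625 40
0.02 u [0.0311 0.0548] z 0.026651711802129885 53
0.01 u [0.0266 0.0517] z 0.026263101200313388 47
0.0 u [0.0243 0.0491] z 0.02771202732085687 46
-0.01 u [0.0231 0.0472] z 0.02699023821883484 48
-0.02 u [0.0241 0.0351] z 0.02705987542381616 6
```

move_arm(moves=[0, 0, -0.6, 0.1, 0, 0, 0, 0, 0, -0.6, 0, 0, 0, 0, 0, 0, -0.6, 0, 0, 0, 0, 0, 0, -0.6, 0, 0, 0, 0, 0, 0, -0.6, 0, 0, 0, 0, 0, 0, -0.6, 0, 0, 0, 0, 0, 0, -0.6, 0, 0, 0, 0, 0, 0, -0.6, 0, 0, 0, 0])

```text
clock: 21.7
tool_pos: [0.5822, 0.1157, 0.0773]
orientation: [179.9, -0.1, -93.1]
force: [-5.4, 0.9, 8.9]
opening: 0.0197
gripper_force: 30.0
```

move_arm(moves=[0, 0, -0.4, 0, 0, 0, 0, 0, 0, 0, 0, 0, 0, 0])

```text
clock: 21.9
tool_pos: [0.5868, 0.1155, 0.0773]
orientation: [180.0, -0.1, -93.1]
force: [-0.2, -0.9, 6.4]
opening: 0.0196
gripper_force: 30.0
```

```bash
python3 look.py
```

```text
21.9 [0.5868 0.1155 0.0773] [179.9538  -0.108  -93.0715] [-0.1794 -0.9353  6.4354] 0.01958507728769629
scoop at chassis -0.029223052723167893 0.1185597510106115
0.1 u [0.0554 0.0762] z 0.030826037939747253 26
0.09 u [0.0536 0.0778] z 0.03180908747816269 35
0.08 u [0.0551 0.078 ] z 0.030295402785871284 12
0.07 u [0.0542 0.0784] z 0.03129687680851456 48
0.06 u [0.0545 0.0781] z 0.030687253934670422 28
0.04 u [0.047  0.0655] z 0.026187935421773223 26
0.03 u [0.0513 0.0643] z 0.029598697759909642 9
0.02 u [0.0342 0.0638] z 0.026612488769948595 59
0.01 u [0.0266 0.0575] z 0.026889528518242667 56
0.0 u [0.0217 0.0519] z 0.027113869086289988 54
-0.01 u [0.0224 0.0462] z 0.027136413370535184 41
-0.02 u [0.0305 0.0387] z 0.027654001440409748 4
```

move_arm(moves=[0, 0, 0, -0.25, 0, 0, 0, 0, 0, 0, -0.25, 0, 0, 0, 0, 0, 0.1, 0, 0, 0, 0, 0, 0, 0.3, 0, 0, 0, 0, 0, 0, 0.5, 0, 0, 0, 0, 0, 0, 0.7, 0, 0, 0, 0, 0, 0, 0.8, 0, 0, 0, 0, 0, 0, 0.8, 0, 0, 0, 0])

```text
clock: 22.75
tool_pos: [0.5531, 0.1171, 0.0813]
orientation: [179.9, -0.1, -93.1]
force: [-0.0, 0.6, -3.9]
opening: 0.0201
gripper_force: 30.0
```

move_arm(moves=[0, 0, 0.8, 0, 0, 0, 0, 0, 0, 0.8, 0, 0, 0, 0, 0, 0, 0.8, 0, 0, 0, 0, 0, 0, 0.8, 0, 0, 0, 0, 0, 0, 0.8, 0, 0, 0, 0, 0, 0, 0.8, 0, 0, 0, 0, 0, 0, 0.8, 0, 0, 0, 0, 0, 0, 0.8, 0, 0, 0, 0])

```text
clock: 23.55
tool_pos: [0.4896, 0.1207, 0.0815]
orientation: [179.9, -0.1, -93.1]
force: [-0.1, 0.2, -3.3]
opening: 0.0197
gripper_force: 30.0
```

move_arm(moves=[0, 0, 0.9, 0, 0, 0, 0, 0, 0, 1.1, 0, 0, 0, 0, 0, 0, 1.1, 0, 0, 0, 0, 0, 0, 1.0, 0, 0, 0, 0, 0, 0, 0.8, 0, 0, 0, 0, 0, 0, 0.5, 0, 0, 0, 0, 0, 0, 0, -0.5, 0.05, 0, 0, 0, 0, 0, -1, 0.05, 0, 0])

```text
clock: 24.35
tool_pos: [0.4358, 0.1237, 0.0963]
orientation: [-174.3, -0.1, -93.1]
force: [0.6, -0.1, -3.2]
opening: 0.0199
gripper_force: 30.0
```

```bash
cat > brown.py <<'E'
from h import *
np.set_printoptions(precision=3,suppress=True)
o=ctrl.get_obs(); print(o['tool_pos'],o['orientation'],o['force'],o['moment'])
for n in ('top','scene'):
    p,d,cm=snap(n); C=cloud(cm,d); hsv=cv2.cvtColor(p,cv2.COLOR_RGB2HSV)
    m=(((hsv[...,0]<12)|(hsv[...,0]>172))&(hsv[...,1]>110)&(d>.3)&(C[...,0]>.25)&(C[...,0]<.72)&(abs(C[...,1])<.5)).astype(np.uint8)
    nn,l,st,_=cv2.connectedComponentsWithStats(m)
    for i in range(1,nn):
        if st[i,4]>25:
            P=C[l==i]; print(n,st[i],'med',np.median(P,0),'range',np.ptp(P,0))
E
python3 brown.py
```

```text
[0.436 0.124 0.096] [-174.329   -0.135  -93.123] [ 0.617 -0.093 -3.167] [ 0.104  0.619 -0.103]
top [138 164  30  41 158] med [0.644 0.349 0.03 ] range [0.091 0.065 0.023]
top [301 177   5  11  34] med [0.667 0.03  0.025] range [0.023 0.01  0.033]
top [309 178  18  21 231] med [ 0.649 -0.002  0.027] range [0.049 0.04  0.032]
top [466 221  31  12 346] med [ 0.554 -0.379  0.03 ] range [0.03 0.07 0.03]
top [ 110  224   41   51 1734] med [0.501 0.385 0.117] range [0.112 0.098 0.099]
top [275 231  17  12 186] med [0.533 0.074 0.06 ] range [0.041 0.036 0.147]
scene [ 428  126   50   50 1361] med [0.51  0.368 0.112] range [0.211 0.145 0.152]
scene [342 215  29  21 318] med [0.544 0.084 0.059] range [0.042 0.089 0.036]
scene [348 282  26  12 190] med [0.663 0.003 0.026] range [0.063 0.04  0.056]
scene [340 285   9  11  58] med [ 0.651 -0.028  0.021] range [0.037 0.017 0.045]
scene [131 330  37  21 241] med [ 0.555 -0.384  0.031] range [0.037 0.067 0.033]
```

move_arm(moves=[0, 0, 0, -1.5, 0.05, 0, 0, 0, 0, 0, -2, 0, 0, 0, 0, 0, 0, -2.5, 0, 0, 0, 0, 0, 0, -2, 0, 0, 0, 0, 0, 0, -1, 0, 0, 0, 0, 1, 0, 0, 0, 0, 0, 0, 2, 0, 0, 0, 0, 0, 0, 3, 0, 0, 0, 0, 0])

```text
clock: 25.25
tool_pos: [0.4196, 0.0639, 0.1845]
orientation: [-171.6, -0.2, -93.0]
force: [1.0, -0.9, -3.8]
opening: 0.02
gripper_force: 30.0
```

move_arm(moves=[0, 3.5, 0, 0, 0, 0, 0, 0, 3.5, 0, 0, 0, 0, 0, 0, 3.5, 0, 0, 0, 0, 0, 0, 3.5, 0, 0, 0, 0, 0, 0, 3.5, 0, 0, 0, 0, 0, 0, 3.5, 0, 0, 0, 0, 0, 0, 3.5, 0, 0, 0, 0, 0, 0, 3.5, 0, 0, 0, 0, 0])

```text
clock: 26.05
tool_pos: [0.4035, -0.2168, 0.1849]
orientation: [-171.7, -0.1, -93.1]
force: [1.2, 0.1, -2.7]
opening: 0.0199
gripper_force: 30.0
```

move_arm(moves=[0, 3.5, 0, 0, 0, 0, 0, 0, 3.5, 0, 0, 0, 0, 0, 0, 3.5, 0, 0, 0, 0, 0, 0, 2, 0, 0, 0, 0, 0, 0, 1, 1, 0, 0, 0, 0, 0, 0.5, 2, 0, 0, 0, 0, 0, 0, 3, 0, 0, 0, 0, 0, 0, 2.5, 0, 0, 0, 0])

```text
clock: 26.85
tool_pos: [0.3103, -0.3495, 0.1721]
orientation: [-171.7, 0.0, -93.1]
force: [-1.0, -0.3, -3.0]
opening: 0.0201
gripper_force: 30.0
```

move_arm(moves=[0, 0, 1.5, 0, 0, 0, 0, 0, 0, 1, 0, 0, 0, 0, 0, 0, 0, 0, 0, 0, 0])

```text
clock: 27.15
tool_pos: [0.2876, -0.3488, 0.1701]
orientation: [-171.5, -0.1, -93.1]
force: [1.0, 0.5, -2.7]
opening: 0.0201
gripper_force: 30.0
```

```bash
python3 brown.py; python3 - <<'E'
from h import *
P,E=scoop_tool([.15,0,0],[.45,-.37,.068],-3.1,-8.6); print(P,E); plan(P,E)
E
```

```text
[ 0.288 -0.349  0.17 ] [-171.538   -0.097  -93.132] [ 0.975  0.462 -2.654] [ 0.168  0.609 -0.009]
top [301 177   5  11  36] med [0.666 0.03  0.026] range [0.024 0.01  0.031]
top [135 178  34  27 121] med [0.626 0.35  0.03 ] range [0.062 0.07  0.025]
top [309 178  19  21 228] med [ 0.649 -0.002  0.027] range [0.049 0.042 0.035]
top [466 221  31  12 346] med [ 0.554 -0.379  0.03 ] range [0.031 0.069 0.033]
top [ 110  224   42   51 1734] med [0.501 0.385 0.117] range [0.112 0.098 0.098]
scene [ 428  126   50   50 1364] med [0.51  0.369 0.112] range [0.208 0.142 0.15 ]
scene [337 165  22  15 250] med [0.36  0.192 0.025] range [0.041 0.075 0.054]
scene [474 218   9   8  32] med [0.653 0.342 0.016] range [0.023 0.006 0.025]
scene [ 80 222  38  25 505] med [ 0.35  -0.385  0.128] range [0.036 0.067 0.023]
scene [348 282  26  12 190] med [0.664 0.004 0.026] range [0.063 0.038 0.054]
scene [340 285   9  11  58] med [ 0.652 -0.029  0.021] range [0.033 0.018 0.043]
scene [131 330  37  21 232] med [ 0.556 -0.385  0.031] range [0.035 0.067 0.033]
[ 0.29026335 -0.35984677  0.12318707] [-171.4    0.   -93.1]
rotvec [ 0.001 -0.003  0.001] shift cm [1.05 0.56 4.72]
```

move_arm(moves=[0, 0.5, 0.2, 1.5, 0, 0, 0, 0, 0, 0, 1.6, 0, 0, 0, 0, 0, 0, 1.6, 0, 0, 0, 0, 0, 0, 0, 0, 0, 0, 0, 0, -0.62, -1.09, -0.074, 0, 0, 0, 0, -0.62, -1.09, -0.074, 0, 0, 0, 0, -0.62, -1.09, -0.074, 0, 0, 0, 0, -0.62, -1.09, -0.074, 0, 0])

```text
clock: 28.05
tool_pos: [0.3179, -0.356, 0.1698]
orientation: [171.5, -0.2, -93.1]
force: [0.9, 0.3, -3.7]
opening: 0.0197
gripper_force: 30.0
```

move_arm(moves=[0, 0, -0.62, -1.09, -0.074, 0, 0, 0, 0, -0.62, -1.09, -0.074, 0, 0, 0, 0, -0.62, -1.09, -0.074, 0, 0, 0, 0, -0.62, -1.09, -0.074, 0, 0, 0, 0, -0.62, -1.09, -0.074, 0, 0, 0, 0, -0.62, -1.09, -0.074, 0, 0, 0, 0, -0.62, -1.09, -0.074, 0, 0, 0, 0, 0, 0, 0, 0, 0])

```text
clock: 28.85
tool_pos: [0.3869, -0.3592, 0.2216]
orientation: [141.7, -0.1, -93.0]
force: [-0.3, 0.7, -3.2]
opening: 0.02
gripper_force: 30.0
```

```bash
python3 brown.py
```

```text
[ 0.387 -0.359  0.222] [141.701  -0.142 -92.977] [-0.347  0.702 -3.181] [ 0.073 -2.693 -0.078]
top [141 160  16   7  59] med [0.715 0.384 0.039] range [0.015 0.034 0.01 ]
top [136 162  33  43 200] med [0.648 0.349 0.028] range [0.099 0.068 0.025]
top [301 177   5  11  33] med [0.666 0.03  0.025] range [0.023 0.01  0.032]
top [309 178  18  21 227] med [ 0.649 -0.002  0.027] range [0.05  0.04  0.033]
top [ 110  224   42   51 1736] med [0.501 0.385 0.117] range [0.112 0.099 0.096]
scene [ 428  126   50   50 1360] med [0.51  0.369 0.112] range [0.209 0.144 0.152]
scene [337 165  22  15 253] med [0.36  0.191 0.026] range [0.042 0.073 0.051]
scene [348 282  26  12 190] med [0.664 0.003 0.026] range [0.062 0.038 0.056]
scene [340 285   9  11  58] med [ 0.652 -0.028  0.021] range [0.033 0.017 0.043]
scene [149 288  37  27 509] med [ 0.49  -0.324  0.029] range [0.051 0.07  0.033]
scene [132 331  36  20 196] med [ 0.557 -0.384  0.031] range [0.029 0.068 0.032]
```

move_arm(moves=[0, 0, 0, 0, 0.084, 0, 0, 0, 0, 0, 0, 0.084, 0, 0, 0, 0, 0, 0, 0.084, 0, 0, 0, 0, 0, 0, 0.084, 0, 0, 0, 0, 0, 0, 0.083, 0, 0, 0, 0, 0, 0, 0.083, 0, 0, 0, 0, 0, 0, 0.083, 0, 0, 0, 0, 0, 0, 0.083, 0, 0])

```text
clock: 29.75
tool_pos: [0.3833, -0.3592, 0.2245]
orientation: [-179.5, -0.2, -93.1]
force: [0.3, -0.1, -1.5]
opening: 0.0199
gripper_force: 30.0
```

```bash
python3 look.py; python3 - <<'E'
from h import *
t=tcp_for(-.17,.012); plan([*t,.0865],[180,0,-93.1])
E
```

```text
29.75 [ 0.3833 -0.3592  0.2245] [-179.5203   -0.1986  -93.1104] [ 0.2685 -0.1348 -1.519 ] 0.019907288973021547
scoop at chassis -0.20675445595902708 -0.36636707186560125
0.04 u [0.0465 0.0639] z 0.025600567170053323 26
0.03 u [0.0531 0.0668] z 0.028319627971944206 10
0.02 u [0.0351 0.0626] z 0.02699099479582545 60
0.01 u [0.0268 0.0574] z 0.027004826548802874 58
0.0 u [0.0222 0.0509] z 0.0277431331657767 53
-0.01 u [0.0209 0.0466] z 0.027714742274162374 42
-0.02 u [0.0282 0.042 ] z 0.02912996208614871 6
rotvec [-0.014 -0.003 -0.001] shift cm [-37.8   -3.79  13.86]
```

move_arm(moves=[0, -1.8, -0.31, 0, -0.014, 0, 0, 0, -3.6, -0.31, 0, 0, 0, 0, 0, -3.6, -0.31, 0, 0, 0, 0, 0, -3.6, -0.31, 0, 0, 0, 0, 0, -3.6, -0.31, 0, 0, 0, 0, 0, -3.6, -0.31, 0, 0, 0, 0, 0, -3.6, -0.31, 0, 0, 0, 0, 0, -3.6, -0.31, 0, 0, 0, 0])

```text
clock: 30.6
tool_pos: [0.4226, -0.0896, 0.2231]
orientation: [179.4, -0.1, -93.1]
force: [1.0, -0.5, -1.8]
opening: 0.0195
gripper_force: 30.0
```

move_arm(moves=[0, -3.6, -0.31, 0, 0, 0, 0, 0, -3.6, -0.31, 0, 0, 0, 0, 0, -2.4, -0.31, 0, 0, 0, 0, 0, -1.2, -0.31, 0, 0, 0, 0, 0, 0, 0, 3, 0, 0, 0, 0, 0, 0, 4, 0, 0, 0, 0, 0, 0, 3.8, 0, 0, 0, 0, 0, 0, 2.5, 0, 0, 0])

```text
clock: 31.4
tool_pos: [0.4385, 0.0152, 0.0871]
orientation: [179.3, -0.1, -93.1]
force: [-0.4, 0.2, -1.8]
opening: 0.0202
gripper_force: 30.0
```

move_arm(moves=[0, 0, 0, 0, 0, 0, 0, 0, 0, 0, 0, 0, 0, 0])

```text
clock: 31.6
tool_pos: [0.4401, 0.0158, 0.0896]
orientation: [179.3, -0.1, -93.1]
force: [0.7, -0.5, -1.8]
opening: 0.0197
gripper_force: 30.0
```

```bash
python3 look.py; python3 edge.py;python3 - <<'E'
from h import *
t=tcp_for(-.17,.012); plan([*t,.0775],[180,0,-93.1])
E
```

```text
31.6 [0.4401 0.0158 0.0896] [179.3294  -0.1419 -93.0968] [ 0.7106 -0.4901 -1.8364] 0.01974890019632975
scoop at chassis -0.1703623167079095 0.01111352393085967
0.04 u [0.0464 0.0657] z 0.02531955250102258 27
0.03 u [0.054  0.0643] z 0.027637162047344344 9
0.02 u [0.0341 0.0641] z 0.027002267399510504 63
0.01 u [0.0266 0.0574] z 0.026632951046476228 57
0.0 u [0.0219 0.0517] z 0.025977311651842028 53
-0.01 u [0.0206 0.0462] z 0.027928460122080945 40
-0.02 u [0.0313 0.0418] z 0.026563882510596937 5
u -0.03 v -0.059461809859020345 -0.052507239280202136 z 0.014355298217771373
u -0.04 v -0.05972201185620188 -0.057198210809928325 z 0.015416147130266622
nose u -0.020932352895381003
rotvec [ 0.009 -0.001  0.   ] shift cm [-0.02  0.05  1.3 ]
```

move_arm(moves=[0, 0, 0, 0.6, 0.01, 0, 0, 0, 0, 0, 0.7, 0, 0, 0, 0, 0, -0.8, 0, 0, 0, 0, 0, 0, -0.8, 0, 0, 0, 0, 0, 0, -0.7, 0, 0, 0, 0, 0, 0, -0.6, 0, 0, 0, 0, 0, 0, -0.6, 0, 0, 0, 0, 0, 0, -0.6, 0, 0, 0, 0])

```text
clock: 32.5
tool_pos: [0.4812, 0.0139, 0.0758]
orientation: [179.9, -0.1, -93.1]
force: [-3.6, -0.1, 6.2]
opening: 0.0201
gripper_force: 30.0
```

move_arm(moves=[0, 0, -0.6, 0, 0, 0, 0, 0, 0, -0.6, 0, 0, 0, 0, 0, 0, -0.6, 0, 0, 0, 0, 0, 0, -0.6, 0, 0, 0, 0, 0, 0, -0.6, 0, 0, 0, 0, 0, 0, -0.6, 0, 0, 0, 0, 0, 0, -0.6, 0, 0, 0, 0, 0, 0, -0.6, 0, 0, 0, 0])

```text
clock: 33.3
tool_pos: [0.5289, 0.0112, 0.0759]
orientation: [179.9, -0.1, -93.1]
force: [-3.6, -0.8, 7.1]
opening: 0.0198
gripper_force: 30.0
```

```bash
python3 look.py; python3 brown.py | grep scene
```

```text
33.3 [0.5289 0.0112 0.0759] [179.8879  -0.1202 -93.1001] [-3.6285 -0.7648  7.1109] 0.0197648331466124
scoop at chassis -0.08138332362787314 0.011333098976556428
scene [ 428  126   50   50 1359] med [0.51  0.369 0.112] range [0.208 0.143 0.15 ]
scene [352 165   7   7  27] med [0.363 0.217 0.035] range [0.039 0.05  0.048]
scene [140 267  35  25 466] med [ 0.426 -0.32   0.027] range [0.034 0.069 0.028]
scene [356 285  18  10  54] med [0.674 0.007 0.028] range [0.023 0.039 0.029]
scene [132 331  36  21 208] med [ 0.557 -0.385  0.031] range [0.044 0.067 0.042]
```

move_arm(moves=[0, 0, -0.6, 0, 0, 0, 0, 0, 0, -0.6, 0, 0, 0, 0, 0, 0, -0.6, 0, 0, 0, 0, 0, 0, -0.6, 0, 0, 0, 0, 0, 0, -0.6, 0, 0, 0, 0, 0, 0, -0.6, 0, 0, 0, 0, 0, 0, -0.6, 0, 0, 0, 0, 0, 0, -0.6, 0, 0, 0, 0])

```text
clock: 34.25
tool_pos: [0.5763, 0.0086, 0.0759]
orientation: [179.9, -0.1, -93.1]
force: [-5.2, -0.1, 9.3]
opening: 0.0201
gripper_force: 30.0
```

move_arm(moves=[0, 0, -0.4, 0, 0, 0, 0, 0, 0, 0, 0, 0, 0, 0])

```text
clock: 34.45
tool_pos: [0.581, 0.0084, 0.0759]
orientation: [179.9, -0.1, -93.1]
force: [-0.3, -1.0, 6.9]
opening: 0.0197
gripper_force: 30.0
```

```bash
python3 brown.py
```

```text
[0.581 0.008 0.076] [179.919  -0.12  -93.092] [-0.331 -0.981  6.924] [-0.153  0.194 -0.026]
top [466 220  31  12 344] med [ 0.556 -0.38   0.03 ] range [0.028 0.066 0.024]
top [ 110  226   32   49 1101] med [0.501 0.398 0.118] range [0.156 0.26  0.526]
top [443 281  31  13 371] med [ 0.416 -0.315  0.031] range [0.03  0.066 0.036]
scene [ 428  126   50   50 1360] med [0.509 0.369 0.112] range [0.21  0.145 0.152]
scene [480 219  11  10  35] med [0.67  0.343 0.019] range [0.027 0.005 0.02 ]
scene [139 267  36  25 478] med [ 0.426 -0.32   0.027] range [0.036 0.069 0.025]
scene [355 284  19  11  70] med [0.676 0.005 0.031] range [0.024 0.04  0.027]
scene [131 331  37  20 203] med [ 0.556 -0.386  0.031] range [0.035 0.068 0.033]
```

move_arm(moves=[0, 0, 0, -0.25, 0, 0, 0, 0, 0, 0, -0.3, 0, 0, 0, 0, 0, 0.1, 0, 0, 0, 0, 0, 0, 0.3, 0, 0, 0, 0, 0, 0, 0.5, 0, 0, 0, 0, 0, 0, 0.7, 0, 0, 0, 0, 0, 0, 0.8, 0, 0, 0, 0, 0, 0, 0.8, 0, 0, 0, 0])

```text
clock: 35.35
tool_pos: [0.5475, 0.0103, 0.0809]
orientation: [179.9, -0.1, -93.1]
force: [-0.2, 0.5, -2.8]
opening: 0.0197
gripper_force: 30.0
```

move_arm(moves=[0, 0, 0.8, 0, 0, 0, 0, 0, 0, 0.8, 0, 0, 0, 0, 0, 0, 0.8, 0, 0, 0, 0, 0, 0, 0.8, 0, 0, 0, 0, 0, 0, 0.8, 0, 0, 0, 0, 0, 0, 0.8, 0, 0, 0, 0, 0, 0, 0.8, 0, 0, 0, 0, 0, 0, 0.8, 0, 0, 0, 0])

```text
clock: 36.15
tool_pos: [0.4839, 0.0138, 0.0811]
orientation: [179.9, -0.1, -93.1]
force: [-0.1, -0.3, -2.6]
opening: 0.0202
gripper_force: 30.0
```

move_arm(moves=[0, 0, 0.9, 0, 0, 0, 0, 0, 0, 1.1, 0, 0, 0, 0, 0, 0, 1.1, 0, 0, 0, 0, 0, 0, 1.0, 0, 0, 0, 0, 0, 0, 0.8, 0, 0, 0, 0, 0, 0, 0.5, 0, 0, 0, 0, 0, 0, 0, -0.5, 0.05, 0, 0, 0, 0, 0, -1, 0.05, 0, 0])

```text
clock: 36.95
tool_pos: [0.4301, 0.0168, 0.0959]
orientation: [-174.3, -0.1, -93.1]
force: [0.1, -0.5, -2.8]
opening: 0.0197
gripper_force: 30.0
```

```bash
python3 brown.py
```

```text
[0.43  0.017 0.096] [-174.339   -0.133  -93.119] [ 0.146 -0.452 -2.827] [ 0.068  0.598 -0.008]
top [164 179   4  21  47] med [0.65  0.347 0.031] range [0.047 0.006 0.019]
top [135 201  18   4  38] med [0.622 0.395 0.028] range [0.004 0.039 0.018]
top [154 200  14   4  26] med [0.624 0.358 0.028] range [0.008 0.029 0.017]
top [466 220  31  12 344] med [ 0.556 -0.379  0.031] range [0.029 0.067 0.026]
top [ 110  224   41   51 1737] med [0.501 0.385 0.117] range [0.113 0.099 0.098]
top [443 281  31  13 349] med [ 0.416 -0.314  0.031] range [0.03  0.066 0.038]
scene [ 428  126   50   50 1359] med [0.51  0.369 0.112] range [0.21  0.145 0.153]
scene [337 165  22  15 248] med [0.36  0.191 0.026] range [0.045 0.077 0.056]
scene [311 226  30  22 345] med [0.539 0.008 0.06 ] range [0.043 0.085 0.035]
scene [140 267  35  25 463] med [ 0.426 -0.32   0.028] range [0.036 0.07  0.032]
scene [132 331  36  20 197] med [ 0.557 -0.384  0.031] range [0.035 0.068 0.037]
```

move_arm(moves=[0, 0, 0, -1.5, 0.05, 0, 0, 0, 0, 0, -2, 0, 0, 0, 0, 0, 0, -2.5, 0, 0, 0, 0, 0, 0, -2, 0, 0, 0, 0, 0, 0, -1, 0, 0, 0, 0, 1, 0, 0, 0, 0, 0, 0, 2, 0, 0, 0, 0, 0, 0, 3, 0, 0, 0, 0, 0])

```text
clock: 37.85
tool_pos: [0.414, -0.0427, 0.1843]
orientation: [-171.6, -0.1, -93.0]
force: [1.4, -0.4, -3.7]
opening: 0.0197
gripper_force: 30.0
```

move_arm(moves=[0, 3.5, 0, 0, 0, 0, 0, 0, 3.5, 0, 0, 0, 0, 0, 0, 3.5, 0, 0, 0, 0, 0, 0, 3.5, 0, 0, 0, 0, 0, 0, 3.5, 0, 0, 0, 0, 0, 0, 3.5, 0, 0, 0, 0, 0, 0, 3.5, 0, 0, 0, 0, 0, 0, 3.5, 0, 0, 0, 0, 0])

```text
clock: 38.65
tool_pos: [0.398, -0.3237, 0.1842]
orientation: [-171.7, -0.0, -93.1]
force: [0.4, 0.1, -3.8]
opening: 0.0199
gripper_force: 30.0
```

move_arm(moves=[0, 3, 0, 0, 0, 0, 0, 0, 2, 0, 0, 0, 0, 0, 0, 1, 1, 0, 0, 0, 0, 0, 0, 2, 0, 0, 0, 0, 0, 0, 3, 0, 0, 0, 0, 0, 0, 2, 0, 0, 0, 0, 0, 0, 1, 0, 0, 0, 0, 0, 0, 0, 0, 0, 0, 0])

```text
clock: 39.45
tool_pos: [0.3057, -0.3767, 0.1725]
orientation: [-171.5, -0.1, -93.1]
force: [-0.3, -1.4, -3.4]
opening: 0.0198
gripper_force: 30.0
```

```bash
python3 brown.py|grep scene; python3 - <<'E'
from h import *
P,E=scoop_tool([.15,0,0],[.465,-.40,.068],-3.1,-8.6); print(P,E); plan(P,E)
E
```

```text
scene [ 428  126   50   50 1365] med [0.509 0.369 0.112] range [0.211 0.147 0.154]
scene [337 165  22  15 253] med [0.36  0.191 0.025] range [0.05  0.077 0.058]
scene [471 216  13  11  48] med [0.651 0.342 0.017] range [0.034 0.006 0.025]
scene [ 85 226  39  24 514] med [ 0.37  -0.38   0.132] range [0.032 0.066 0.022]
scene [140 267  35  25 474] med [ 0.426 -0.32   0.027] range [0.04  0.069 0.029]
scene [132 331  36  20 195] med [ 0.557 -0.384  0.031] range [0.032 0.067 0.032]
[ 0.30526335 -0.38984677  0.12318707] [-171.4    0.   -93.1]
rotvec [ 0.001 -0.003  0.   ] shift cm [1.26 0.9  4.92]
```

move_arm(moves=[0, 0.6, 0.2, 1.5, 0, 0, 0, 0, 0.6, 0.2, 1.6, 0, 0, 0, 0, 0, 0, 1.5, 0, 0, 0, 0, 0, 0, 0, 0, 0, 0, 0, 0, -0.62, -1.09, -0.074, 0, 0, 0, 0, -0.62, -1.09, -0.074, 0, 0, 0, 0, -0.62, -1.09, -0.074, 0, 0, 0, 0, -0.62, -1.09, -0.074, 0, 0])

```text
clock: 40.35
tool_pos: [0.3338, -0.3908, 0.173]
orientation: [171.5, -0.2, -93.1]
force: [-0.1, 0.1, -4.5]
opening: 0.0198
gripper_force: 30.0
```

move_arm(moves=[0, 0, -0.62, -1.09, -0.074, 0, 0, 0, 0, -0.62, -1.09, -0.074, 0, 0, 0, 0, -0.62, -1.09, -0.074, 0, 0, 0, 0, -0.62, -1.09, -0.074, 0, 0, 0, 0, -0.62, -1.09, -0.074, 0, 0, 0, 0, -0.62, -1.09, -0.074, 0, 0, 0, 0, -0.62, -1.09, -0.074, 0, 0, 0, 0, 0, 0, 0, 0, 0])

```text
clock: 41.15
tool_pos: [0.4027, -0.3938, 0.2245]
orientation: [141.7, -0.1, -93.0]
force: [-0.6, 0.3, -3.0]
opening: 0.02
gripper_force: 30.0
```

move_arm(moves=[0, 0, 0, 0, 0.083, 0, 0, 0, 0, 0, 0, 0.083, 0, 0, 0, 0, 0, 0, 0.083, 0, 0, 0, 0, 0, 0, 0.083, 0, 0, 0, 0, 0, 0, 0.083, 0, 0, 0, 0, 0, 0, 0.083, 0, 0, 0, 0, 0, 0, 0.083, 0, 0, 0, 0, 0, 0, 0.083, 0, 0])

```text
clock: 41.95
tool_pos: [0.4002, -0.3941, 0.2276]
orientation: [-179.8, -0.2, -93.1]
force: [-0.1, 0.6, -2.5]
opening: 0.0196
gripper_force: 30.0
```

```bash
python3 brown.py; python3 - <<'E'
from h import *
np.set_printoptions(precision=4,suppress=True)
p,d,cm=snap('top'); C=cloud(cm,d); X,Y,Z=C[...,0],C[...,1],C[...,2]; hsv=cv2.cvtColor(p,cv2.COLOR_RGB2HSV)
k=(hsv[...,2]<75)&(Z<.012)&(d>.3)&(X>.36)&(X<.56)&(abs(Y)<.12)
k=cv2.morphologyEx(k.astype(np.uint8),cv2.MORPH_OPEN,np.ones((5,5)))>0
for a in (.4,.43,.46,.49,.52): 
    y=Y[k&(abs(X-a)<.006)]
    if len(y)>5: print('x',a,'y',y.min(),y.max())
for a in (-.07,-.04,-.0,.04,.06):
    x=X[k&(abs(Y-a)<.006)]
    if len(x)>5: print('y',a,'x',x.min(),x.max())
E
```

```text
[ 0.4   -0.394  0.228] [-179.754   -0.21   -93.072] [-0.096  0.612 -2.514] [ 0.133  0.078 -0.002]
top [154 161  14  43 124] med [0.66  0.349 0.031] range [0.097 0.03  0.024]
top [136 202  17   3  29] med [0.622 0.394 0.028] range [0.005 0.037 0.018]
top [ 110  224   41   51 1732] med [0.501 0.385 0.117] range [0.112 0.1   0.101]
top [606 310  25   2  29] med [ 0.354 -0.385  0.468] range [0.002 0.011 0.054]
scene [ 428  126   50   50 1356] med [0.509 0.369 0.112] range [0.211 0.146 0.154]
scene [337 165  22  15 254] med [0.36  0.192 0.025] range [0.043 0.073 0.054]
scene [155 267  20  19 250] med [ 0.426 -0.305  0.028] range [0.035 0.039 0.027]
scene [100 298  30  13  40] med [ 0.429 -0.416  0.017] range [0.006 0.056 0.008]
scene [132 331  36  20 195] med [ 0.557 -0.384  0.031] range [0.033 0.067 0.035]
x 0.43 y -0.06994722345625481 0.05652241916506363
x 0.46 y -0.08175276739209784 0.07237528348909948
x 0.49 y -0.08802000382165781 0.08134621745940597
x 0.52 y -0.08620908703344392 0.06733066945155856
y -0.07 x 0.42080041532175944 0.5353367392485433
y -0.04 x 0.4213030003180476 0.5592062313699386
y -0.0 x 0.41968408154891274 0.5577408010940695
y 0.04 x 0.42971191005541154 0.5576893875107798
y 0.06 x 0.4298495423380009 0.5564660633989729
```

```bash
python3 - <<'E'
from h import *
cm=vision.camera_model('top')
for q in ((205,238),(500,232),(510,518),(208,525)): print(onz(cm,230+q[0]/4,160+q[1]/4,0))
plan([.412,.002,.0865],[180,0,-93.1])
E
```

```text
[0.58422852 0.08281286 0.        ]
[ 0.58512242 -0.09096099  0.        ]
[ 0.41710336 -0.091224    0.        ]
[0.41640627 0.08182307 0.        ]
rotvec [-0.001 -0.003 -0.001] shift cm [-39.63   0.85  14.15]
```

move_arm(moves=[0, -1.8, -0.09, 0, 0, -0.003, 0, 0, -3.6, -0.09, 0, 0, 0, 0, 0, -3.6, -0.09, 0, 0, 0, 0, 0, -3.6, -0.09, 0, 0, 0, 0, 0, -3.6, -0.09, 0, 0, 0, 0, 0, -3.6, -0.09, 0, 0, 0, 0, 0, -3.6, -0.09, 0, 0, 0, 0, 0, -3.6, -0.09, 0, 0, 0, 0])

```text
clock: 42.9
tool_pos: [0.4219, -0.1232, 0.2266]
orientation: [179.9, 0.0, -93.1]
force: [0.6, -0.3, -2.7]
opening: 0.0198
gripper_force: 30.0
```

move_arm(moves=[0, -3.6, -0.09, 0, 0, 0, 0, 0, -3.6, -0.09, 0, 0, 0, 0, 0, -3, -0.09, 0, 0, 0, 0, 0, -1.5, -0.09, 2, 0, 0, 0, 0, -0.8, -0.09, 4, 0, 0, 0, 0, 0, 0, 4, 0, 0, 0, 0, 0, 0, 3, 0, 0, 0, 0, 0, 0, 0.5, 0, 0, 0])

```text
clock: 43.7
tool_pos: [0.4306, -0.0003, 0.0885]
orientation: [179.5, -0.1, -93.1]
force: [-0.2, -0.2, -2.5]
opening: 0.0198
gripper_force: 30.0
```

move_arm(moves=[0, 0, 0, 0, 0, 0, 0, 0, 0, 0, 0, 0, 0, 0])

```text
clock: 43.9
tool_pos: [0.4338, 0.0005, 0.0927]
orientation: [180.0, 0.1, -93.1]
force: [0.4, 0.4, -1.6]
opening: 0.02
gripper_force: 30.0
```

```bash
python3 brown.py; python3 - <<'E'
from h import *
plan([.432,.0007,.0765],[180,0,-93.1])
E
```

```text
[0.434 0.001 0.093] [179.99    0.072 -93.052] [ 0.396  0.423 -1.598] [ 0.102 -0.038  0.011]
top [163 161   5  24  49] med [0.688 0.349 0.032] range [0.055 0.008 0.023]
top [155 185  13  19  65] med [0.631 0.348 0.03 ] range [0.043 0.029 0.022]
top [136 202  18   3  29] med [0.622 0.391 0.027] range [0.003 0.039 0.016]
top [466 220  31  12 342] med [ 0.556 -0.379  0.03 ] range [0.028 0.066 0.027]
top [ 110  224   41   51 1733] med [0.501 0.385 0.117] range [0.112 0.099 0.097]
top [443 282  31  12 346] med [ 0.415 -0.314  0.031] range [0.026 0.066 0.018]
top [481 282  32  12 349] med [ 0.414 -0.402  0.031] range [0.026 0.076 0.032]
scene [ 428  126   50   50 1362] med [0.51  0.369 0.112] range [0.209 0.145 0.151]
scene [337 165  22  15 250] med [0.36  0.191 0.026] range [0.042 0.073 0.052]
scene [140 267  35  25 463] med [ 0.426 -0.32   0.028] range [0.036 0.07  0.032]
scene [ 94 285  39  26 528] med [ 0.424 -0.408  0.028] range [0.035 0.067 0.032]
scene [132 331  36  20 189] med [ 0.557 -0.383  0.031] range [0.033 0.067 0.033]
rotvec [-0.001  0.002  0.   ] shift cm [-0.01  0.17  1.64]
```

All three insulators are in the tray. Lower the scoop onto the mat, release, and rise.

move_arm(moves=[0, 0, 0, 0.8, 0, 0, 0, 0, 0, 0, 0.5, 0, 0, 0, 0, 0, 0, 0.3, 0, 0, 0, 0, 0, 0, 0, 0, 0, 0, 0, 0, 0, 0, 0, 0, 0])

```text
clock: 44.5
tool_pos: [0.4324, -0.0001, 0.0754]
orientation: [179.9, 0.1, -93.1]
force: [-1.1, -0.7, 1.2]
opening: 0.0199
gripper_force: 30.0
```

move_arm(moves=[4, 0, 0, 0, 0, 0, 0, 6, 0, 0, 0, 0, 0, 0, 8.5, 0, 0, 0, 0, 0, 0, 8.5, 0, 0, 0, 0, 0, 0, 8.5, 0, 0, 0, 0, 0, 0, 8.5, 0, 0, 0, 0, 0, 0, 8.5, 0, 0, 0, 0, 0, 0, 8.5, 0, 0, 0, 0, 0, 0])

```text
clock: 45.3
tool_pos: [0.4323, 0.0, 0.0752]
orientation: [179.9, 0.1, -93.1]
force: [0.8, 0.5, 0.4]
opening: 0.0782
gripper_force: 0.0
```

move_arm(moves=[8.5, 0, 0, 0, 0, 0, 0, 8.5, 0, 0, -1, 0, 0, 0, 8.5, 0, 0, -3, 0, 0, 0, 8.5, 0, 0, -4, 0, 0, 0, 8.5, 0, 0, -4, 0, 0, 0, 8.5, 0, 0, -4, 0, 0, 0, 8.5, 0, 0, 0, 0, 0, 0])

```text
clock: 46.0
tool_pos: [0.4354, 0.0004, 0.2416]
orientation: [-179.6, 0.2, -93.0]
force: [0.4, 0.1, -0.3]
opening: 0.0851
gripper_force: 0.0
```

```bash
cat > sup.py <<'E'
from h import *
np.set_printoptions(precision=4,suppress=True)
p,d,cm=snap('top'); C=cloud(cm,d); X,Y,Z=C[...,0],C[...,1],np.where(d>.3,C[...,2],-1)
def mr(k,n):
    r=cv2.minAreaRect(np.stack([X[k],Y[k]],1).astype(np.float32)); print(n,r,np.median(Z[k]),k.sum())
box=(X>.37)&(X<.63)&(Y>.28)&(Y<.5)
mr(box&(Z>.055)&(Z<.066),'supply top'); mr(box&(Z>.106)&(Z<.122),'cover top'); mr(box&(Z>.143)&(Z<.16),'fin top')
p2,d2,cm2=snap('scene'); C2=cloud(cm2,d2); k=(d2>.3)&(C2[...,2]>.143)&(C2[...,2]<.16)&(C2[...,0]>.4)&(C2[...,0]<.56)&(C2[...,1]>.3)&(C2[...,1]<.46)
print('fin scene',np.median(C2[k],0),k.sum(),np.percentile(C2[k],[5,95],axis=0))
o=ctrl.get_obs(); print(o['tool_pos'],o['orientation'],o['force'])
E
python3 sup.py
```

```text
supply top ((0.5098220705986023, 0.3942219913005829), (0.14592678844928741, 0.14084550738334656), 9.775090217590332) 0.061115142284493995 1868
cover top ((0.5037000775337219, 0.39357349276542664), (0.09119854867458344, 0.06303375214338303), 10.747648239135742) 0.11720170980402783 1252
fin top ((0.4702262878417969, 0.38708212971687317), (0.019152795895934105, 0.01053194236010313), 13.236722946166992) 0.15071319259372912 62
fin scene [0.4736 0.3803 0.1477] 34 [[0.4658 0.3778 0.1436]
 [0.4802 0.3874 0.1514]]
[0.4329 0.     0.2368] [-179.9613    0.1518  -93.0959] [ 0.3268 -0.5401  0.4635]
```

```bash
python3 - <<'E'
from h import *
plan([.467,.385,.25],[180,0,9.8])
E
```

```text
rotvec [-3.000e-03  1.000e-03 -1.796e+00] shift cm [  9.91 -37.36  -1.32]
```

move_arm(moves=[8.5, 0, 0, 0, 0, 0, -0.138, 8.5, 0, 0, 0, 0, 0, -0.138, 8.5, 0, 0, 0, 0, 0, -0.138, 8.5, 0, 0, 0, 0, 0, -0.138, 8.5, 0, 0, 0, 0, 0, -0.138, 8.5, 0, 0, 0, 0, 0, -0.138, 8.5, 0, 0, 0, 0, 0, -0.138, 8.5, 0, 0, 0, 0, 0, -0.138])

```text
clock: 46.9
tool_pos: [0.4318, -0.0005, 0.2342]
orientation: [179.9, 0.2, -29.5]
force: [-0.2, 0.2, 0.1]
opening: 0.0852
gripper_force: 0.0
```

move_arm(moves=[8.5, 0, 0, 0, 0, 0, -0.138, 8.5, 0, 0, 0, 0, 0, -0.138, 8.5, 0, 0, 0, 0, 0, -0.138, 8.5, 0, 0, 0, 0, 0, -0.138, 8.5, 0, 0, 0, 0, 0, -0.138, 8.5, 0, 0, 0, 0, 0, 0])

```text
clock: 47.5
tool_pos: [0.4319, -0.0004, 0.2343]
orientation: [-179.9, 0.2, 9.8]
force: [-0.8, -0.6, -0.1]
opening: 0.0851
gripper_force: 0.0
```

```bash
python3 - <<'E'
from h import *
plan([.467,.385,.25],[180,0,9.8]); o=ctrl.get_obs(); print(o['joint_pos'],o['tool_pos'])
E
```

```text
rotvec [-0.001  0.004  0.   ] shift cm [ 10.02 -37.38  -1.57]
[ 26.19441784  -3.03305364 -27.88403329  -0.13165052 -65.3516317
  73.66929788] [ 4.31889865e-01 -4.26347617e-04  2.34287125e-01]
```

move_arm(moves=[8.5, 0.8, -2, -0.2, 0, 0.004, 0, 8.5, 0.8, -3.4, -0.2, 0, 0, 0, 8.5, 0.8, -3.4, -0.2, 0, 0, 0, 8.5, 0.8, -3.4, -0.2, 0, 0, 0, 8.5, 0.8, -3.4, -0.2, 0, 0, 0, 8.5, 0.8, -3.4, -0.2, 0, 0, 0, 8.5, 0.8, -3.4, -0.2, 0, 0, 0, 8.5, 0.8, -3.4, -0.2, 0, 0, 0])

```text
clock: 48.3
tool_pos: [0.4517, 0.266, 0.2511]
orientation: [-180.0, -0.1, 9.4]
force: [0.0, 0.6, 0.4]
opening: 0.0845
gripper_force: 0.0
```

move_arm(moves=[8.5, 1, -3.4, 0, 0, 0, 0, 8.5, 1, -3.4, 0, 0, 0, 0, 8.5, 1, -3.0, 0, 0, 0, 0, 8.5, 0.6, -1.8, 0, 0, 0, 0, 8.5, 0, 0, 0, 0, 0, 0, 8.5, 0, 0, 0, 0, 0, 0])

```text
clock: 48.9
tool_pos: [0.4677, 0.3851, 0.2507]
orientation: [180.0, -0.0, 9.6]
force: [-0.1, -0.3, -0.7]
opening: 0.0848
gripper_force: 0.0
```

```bash
python3 - <<'E'
from h import *
np.set_printoptions(precision=4,suppress=True)
o=ctrl.get_obs(); print(o['tool_pos'],o['orientation'])
p,d,cm=snap('wrist','w1'); C=cloud(cm,d); X,Y,Z=C[...,0],C[...,1],np.where(d>.05,C[...,2],-1)
hsv=cv2.cvtColor(p,cv2.COLOR_RGB2HSV); red=((hsv[...,0]<10)|(hsv[...,0]>172))&(hsv[...,1]>120)
k=red&(Z>.135)&(Z<.16); pts=np.stack([X[k],Y[k]],1).astype(np.float32); print('fin',cv2.minAreaRect(pts),np.percentile(Z[k],[5,50,95]),k.sum())
k=red&(Z>.142)&(Z<.16); pts=np.stack([X[k],Y[k]],1).astype(np.float32); print('fin hi',cv2.minAreaRect(pts),k.sum())
k=red&(Z>.108)&(Z<.12); pts=np.stack([X[k],Y[k]],1).astype(np.float32); print('cover',cv2.minAreaRect(pts),np.median(Z[k]))
E
```

```text
[0.4677 0.3851 0.2507] [179.9845  -0.029    9.5532]
fin ((0.47089684009552, 0.3878883123397827), (0.01830461248755455, 0.009450698271393776), 10.21052074432373) [0.1403 0.1496 0.151 ] 445
fin hi ((0.4708903431892395, 0.38793882727622986), (0.01833152584731579, 0.009233844466507435), 9.7595796585083) 416
cover ((0.5042911171913147, 0.3936963379383087), (0.08914988487958908, 0.06011521443724632), 9.571764945983887) 0.11574509128083524
```

View pics/w1.png

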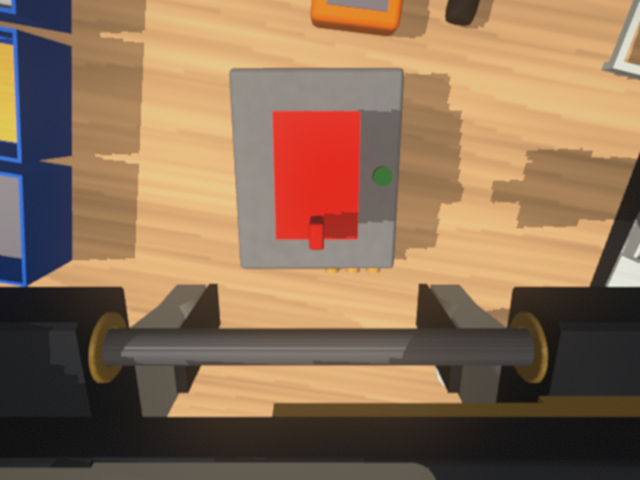

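```bash
python3 - <<'E'
from h import *
plan([.4695,.3874,.128],[180,0,9.7])
E
```

```text
rotvec [-0.    -0.001 -0.002] shift cm [ 0.21 -0.24 12.32]
```

move_arm(moves=[8.5, 0.2, -0.24, 2, 0, 0, 0, 7, 0, 0, 3, 0, 0, 0, 6, 0, 0, 3, 0, 0, 0, 5, 0, 0, 2.5, 0, 0, 0, 4, 0, 0, 1.8, 0, 0, 0, 4, 0, 0, 0, 0, 0, 0, 4, 0, 0, 0, 0, 0, 0, 4, 0, 0, 0, 0, 0, 0])

```text
clock: 49.75
tool_pos: [0.4706, 0.3885, 0.1306]
orientation: [-179.8, -0.2, 9.7]
force: [-0.6, 0.3, 0.3]
opening: 0.0409
gripper_force: 0.0
```

move_arm(moves=[2, 0, 0, 0, 0, 0, 0, 2, 0, 0, 0, 0, 0, 0, 1.6, 0, 0, 0, 0, 0, 0, 1.6, 0, 0, 0, 0, 0, 0, 1.2, 0, 0, 0, 0, 0, 0, 1.2, 0, 0, 0, 0, 0, 0])

```text
clock: 50.35
tool_pos: [0.4699, 0.3879, 0.1289]
orientation: [-180.0, -0.1, 9.7]
force: [0.4, -2.5, -0.4]
opening: 0.0123
gripper_force: 1.0
```

move_arm(moves=[0.6, 0, 0, 0, 0, 0, 0, 0.6, 0, 0, 0, 0, 0, 0, 0.6, 0, 0, 0, 0, 0, 0, 0.6, 0, 0, 0, 0, 0, 0])

```text
clock: 50.75
tool_pos: [0.4698, 0.3866, 0.1286]
orientation: [179.9, -0.0, 9.7]
force: [-0.4, -5.2, 0.1]
opening: 0.0096
gripper_force: 30.0
```

move_arm(moves=[0.6, 0.75, 0, -0.65, 0, 0, 0, 0.6, 0.75, 0, -0.65, 0, 0, 0, 0.6, 0.85, 0, -0.5, 0, 0, 0, 0.6, 0.85, 0, -0.5, 0, 0, 0, 0.6, 0, 0, 0, 0, 0, 0])

```text
clock: 51.25
tool_pos: [0.5022, 0.3922, 0.1519]
orientation: [179.9, -0.0, 9.6]
force: [0.5, -5.9, -0.8]
opening: 0.0101
gripper_force: 30.0
```

move_arm(moves=[0.6, 0.92, 0, -0.35, 0, 0, 0, 0.6, 0.92, 0, -0.35, 0, 0, 0, 0.6, 0.97, 0, -0.19, 0, 0, 0, 0.6, 0.97, 0, -0.19, 0, 0, 0, 0.6, 0.98, 0, -0.02, 0, 0, 0, 0.6, 0.98, 0, -0.02, 0, 0, 0, 0.6, 0, 0, 0, 0, 0, 0])

```text
clock: 51.95
tool_pos: [0.5587, 0.4017, 0.1624]
orientation: [179.9, 0.0, 9.6]
force: [-1.0, -5.1, -2.5]
opening: 0.0098
gripper_force: 30.0
```

```bash
cat > cov.py <<'E'
from h import *
import sys
np.set_printoptions(precision=4,suppress=True)
o=ctrl.get_obs(); print(o['tool_pos'],o['orientation'],o['force'],o['opening'])
p,d,cm=snap('scene'); C=cloud(cm,d); hsv=cv2.cvtColor(p,cv2.COLOR_RGB2HSV)
k=((hsv[...,0]<10)|(hsv[...,0]>172))&(hsv[...,1]>130)&(d>.3)&(C[...,0]>.4)&(C[...,0]<.72)&(C[...,1]>.3)&(C[...,1]<.5)&(C[...,2]>.05)
P=C[k]; H=np.array([.546,.3995]); sx=np.array([np.cos(.17),np.sin(.17)])
s=(P[:,:2]-H)@sx; z=P[:,2]-.061
print(k.sum(),'s',np.percentile(s,[1,25,50,75,99]),'z',np.percentile(z,[1,25,50,75,99]))
if len(sys.argv)>1:
    cv2.imwrite('pics/%s.png'%sys.argv[1],cv2.resize(cv2.cvtColor(p,cv2.COLOR_RGB2BGR)[60:240,340:580],None,fx=3,fy=3,interpolation=3))
E
python3 cov.py
```

```text
[0.5587 0.4017 0.1624] [179.9297   0.0067   9.6267] [-1.0285 -5.1458 -2.4544] 0.009784095234156713
1274 s [-0.0515 -0.0143  0.0041  0.0199  0.0387] z [0.0134 0.0427 0.0589 0.0747 0.1006]
```

Going well at about 50° with low forces; continue the arc.

move_arm(moves=[0.6, 0.97, 0, 0.16, 0, 0, 0, 0.6, 0.97, 0, 0.16, 0, 0, 0, 0.6, 0.93, 0, 0.32, 0, 0, 0, 0.6, 0.93, 0, 0.32, 0, 0, 0, 0.6, 0.86, 0, 0.48, 0, 0, 0, 0.6, 0.86, 0, 0.48, 0, 0, 0, 0.6, 0, 0, 0, 0, 0, 0])

```text
clock: 52.7
tool_pos: [0.6132, 0.411, 0.1431]
orientation: [179.9, -0.0, 9.6]
force: [-2.3, -6.4, -1.4]
opening: 0.0097
gripper_force: 30.0
```

move_arm(moves=[0.6, 0.77, 0, 0.62, 0, 0, 0, 0.6, 0.77, 0, 0.62, 0, 0, 0, 0.6, 0.65, 0, 0.75, 0, 0, 0, 0.6, 0.52, 0, 0.65, 0, 0, 0, 0.6, 0, 0, 0, 0, 0, 0])

```text
clock: 53.2
tool_pos: [0.6403, 0.4157, 0.1172]
orientation: [179.9, -0.1, 9.7]
force: [-1.0, -6.4, 0.2]
opening: 0.0099
gripper_force: 30.0
```

```bash
python3 cov.py v1
```

```text
[0.6403 0.4157 0.1172] [179.9473  -0.0749   9.6502] [-0.9604 -6.36    0.2199] 0.00987120006376991
743 s [0.0077 0.0231 0.0399 0.0536 0.0629] z [-0.005   0.0157  0.0344  0.0542  0.1144]
```

View pics/v1.png

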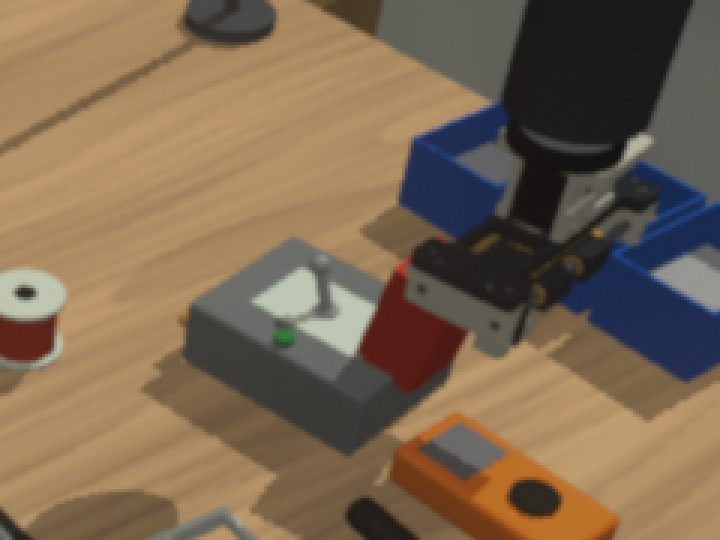

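move_arm(moves=[4, 0, 0, 0, 0, 0, 0, 4, 0, 0, 0, 0, 0, 0, 4, 0, 0, 0, 0, 0, 0, 4, 0, 0, 0, 0, 0, 0, 4, 0, 0, -1, 0, 0, 0, 4, 0, 0, -3, 0, 0, 0, 4, 0, 0, -4, 0, 0, 0, 4, 0, 0, -3, 0, 0, 0])

```text
clock: 54.05
tool_pos: [0.6396, 0.4173, 0.2316]
orientation: [-179.9, -0.3, 9.7]
force: [1.1, 0.3, 0.7]
opening: 0.0401
gripper_force: 0.0
```

```bash
python3 cov.py; python3 - <<'E'
from h import *
np.set_printoptions(precision=4,suppress=True)
cm=vision.camera_model('scene')
b=onz(cm,446.7,147.3,.0963); print('ball',b)
sx=np.array([np.cos(.17),np.sin(.17)]); print('rel hinge', (b[:2]-[.546,.3995])@sx, (b[:2]-[.546,.3995])@[-sx[1],sx[0]])
# model: mid = hinge-.048, ball at mid-.0182
m=np.array([.546,.3995])-.048*sx; print('mid',m)
t=m-.045*sx; plan([*t,.2],[180,0,9.7])
E
```

```text
[0.6396 0.4173 0.2316] [-179.8601   -0.2801    9.7194] [1.1331 0.2776 0.6957] 0.04009576899238173
1427 s [0.0091 0.0283 0.0452 0.0577 0.0942] z [-0.0036  0.0326  0.0654  0.0806  0.088 ]
ball [0.4823 0.3915 0.0963]
rel hinge -0.0641854098692622 0.0028907392496589626
mid [0.4987 0.3914]
rotvec [-0.005 -0.012  0.001] shift cm [-19.02   0.25   3.78]
```

move_arm(moves=[0, -2, 0.03, 0, 0, -0.005, 0, 0, -3, 0.03, 0, 0, 0, 0, 0, -3.5, 0.03, 0, 0, 0, 0, 0, -3.5, 0.03, 0, 0, 0, 0, 0, -3, 0.03, 0, 0, 0, 0, 0, -2.5, 0.03, 0, 0, 0, 0, 0, -1.5, 0, 0, 0, 0, 0, 0, 0, 0, 0, 0, 0, 0])

```text
clock: 54.9
tool_pos: [0.4509, 0.3834, 0.2297]
orientation: [-179.8, 0.1, 9.8]
force: [0.2, 0.9, 1.0]
opening: 0.0007
gripper_force: 0.0
```

```bash
python3 - <<'E'
from h import *
sx=np.array([np.cos(.17),np.sin(.17)]); m=np.array([.546,.3995])-.048*sx; t=m-.046*sx+.002*np.array([-sx[1],sx[0]]); plan([*t,.094],[180,0,9.7]); print(ctrl.get_obs()['opening'])
E
```

```text
rotvec [-0.003  0.002  0.001] shift cm [ 0.24 -0.18 13.57]
0.000672245775281508
```

move_arm(moves=[0, 0.2, -0.18, 3, 0, 0, 0, 0, 0, 0, 4, 0, 0, 0, 0, 0, 0, 4, 0, 0, 0, 0, 0, 0, 2.6, 0, 0, 0, 0, 0, 0, 0, 0, 0, 0, 0, 0, 0, 0, 0, 0, 0])

```text
clock: 55.5
tool_pos: [0.4543, 0.3858, 0.0927]
orientation: [-180.0, 0.1, 9.7]
force: [-0.1, -0.6, 0.1]
opening: 0.0004
gripper_force: 0.0
```

move_arm(moves=[0, 0.7, 0, 0, 0, 0, 0, 0, 0.8, 0, 0, 0, 0, 0, 0, 0.8, 0, 0, 0, 0, 0, 0, 0.8, 0, 0, 0, 0, 0, 0, 0.7, 0, 0, 0, 0, 0, 0, 0.5, 0, 0, 0, 0, 0, 0, 0, 0, 0, 0, 0, 0])

```text
clock: 56.2
tool_pos: [0.4956, 0.3925, 0.0917]
orientation: [-179.9, 0.2, 9.7]
force: [-5.8, -0.1, 1.1]
opening: 0.0002
gripper_force: 2.5
```

```bash
cat > tog.py <<'E'
from h import *
np.set_printoptions(precision=4,suppress=True)
o=ctrl.get_obs(); sx=np.array([np.cos(.17),np.sin(.17)]); m=np.array([.546,.3995])-.048*sx
print(o['tool_pos'],o['force'],'rel mid',(o['tool_pos'][:2]-m)@sx)
for n in ('scene','top'):
    p,d,cm=snap(n); C=cloud(cm,d); P=C[(d>.3)&(C[...,2]>.075)&(C[...,2]<.112)]
    s=(P[:,:2]-m)@sx; t=(P[:,:2]-m)@[-sx[1],sx[0]]; k=(abs(t)<.02)&(abs(s)<.035)
    print(n,k.sum(),np.percentile(s[k],[5,50,95]) if k.sum() else '',np.median(P[k][:,2]) if k.sum() else '')
E
python3 tog.py
```

```text
[0.4956 0.3925 0.0917] [-5.7513 -0.0789  1.1396] rel mid -0.0028195166138238323
scene 148 [-0.0019  0.0078  0.0233] 0.0969587073532473
top 5 [-0.0114  0.0022  0.0066] 0.09105226889500695
```

move_arm(moves=[0, 0.2, 0, 0, 0, 0, 0, 0, 0.2, 0, 0, 0, 0, 0, 0, 0, 0, 0, 0, 0, 0])

```text
clock: 56.6
tool_pos: [0.4966, 0.3924, 0.0914]
orientation: [180.0, 0.5, 9.7]
force: [-17.1, 0.4, 7.6]
opening: 0.0002
gripper_force: 8.7
```

move_arm(moves=[0, -0.8, 0, 0, 0, 0, 0, 0, -1.5, 0, 0, 0, 0, 0, 0, 0, 0, -3, 0, 0, 0, 0, 0, 0, -4, 0, 0, 0, 0, 0, 0, -4, 0, 0, 0, 0, 0, 0, -2, 0, 0, 0, 4, 0, 0, 0, 0, 0, 0, 4, 0, 0, 0, 0, 0, 0])

```text
clock: 57.4
tool_pos: [0.4777, 0.3896, 0.2227]
orientation: [-179.8, 0.1, 9.7]
force: [0.1, -0.1, -1.1]
opening: 0.0112
gripper_force: 0.0
```

```bash
python3 tog.py; python3 cov.py; python3 - <<'E'
from h import *
plan([.6403,.4173,.22],[180,0,9.7])
E
```

```text
[0.4777 0.3896 0.2227] [ 0.0856 -0.0785 -1.0787] rel mid -0.02096635974707529
scene 58 [0.0072 0.0172 0.0245] 0.09463240518132304
top 0  
[0.4772 0.389  0.2212] [-179.9661    0.204     9.6875] [-0.1652  1.2407 -0.6039] 0.018754266348332348
1416 s [0.0092 0.0283 0.0451 0.0578 0.0945] z [-0.0041  0.0328  0.0651  0.0806  0.0882]
rotvec [-0.     0.004 -0.   ] shift cm [16.56 -0.05  0.1 ]
```

move_arm(moves=[4, 1.5, 0, 0, 0, 0.004, 0, 4, 3, 0, 0, 0, 0, 0, 4, 3.5, 0, 0, 0, 0, 0, 4, 3.5, 0, 0, 0, 0, 0, 4, 3, 0, 0, 0, 0, 0, 4, 1.5, 0, 0, 0, 0, 0, 4, 0.55, 0, 0, 0, 0, 0, 4, 0, 0, 0, 0, 0, 0])

```text
clock: 58.35
tool_pos: [0.6412, 0.4168, 0.2207]
orientation: [-180.0, 0.0, 9.6]
force: [-0.8, 0.5, -0.4]
opening: 0.0403
gripper_force: 0.0
```

```bash
python3 - <<'E'
from h import *
plan([.6403,.4170,.117],[180,0,9.7])
E
```

```text
rotvec [-0.     0.    -0.001] shift cm [-0.09 -0.04 10.37]
```

move_arm(moves=[4, -0.1, 0, 2, 0, 0, 0, 4, 0, 0, 3, 0, 0, 0, 4, 0, 0, 3, 0, 0, 0, 4, 0, 0, 2.4, 0, 0, 0, 2.5, 0, 0, 0, 0, 0, 0, 2, 0, 0, 0, 0, 0, 0, 1.6, 0, 0, 0, 0, 0, 0, 1.4, 0, 0, 0, 0, 0, 0])

```text
clock: 59.15
tool_pos: [0.6403, 0.418, 0.1207]
orientation: [-179.8, -0.2, 9.7]
force: [-0.2, -0.1, -0.1]
opening: 0.0156
gripper_force: 0.0
```

move_arm(moves=[0.6, 0, 0, 0, 0, 0, 0, 0.6, 0, 0, 0, 0, 0, 0, 0.6, 0, 0, 0, 0, 0, 0, 0.6, 0, 0, 0, 0, 0, 0])

```text
clock: 59.55
tool_pos: [0.6408, 0.4157, 0.12]
orientation: [-180.0, -0.2, 9.7]
force: [2.9, -5.2, 3.1]
opening: 0.0098
gripper_force: 30.0
```

move_arm(moves=[0.6, -0.52, 0, -0.65, 0, 0, 0, 0.6, -0.65, 0, -0.75, 0, 0, 0, 0.6, -0.77, 0, -0.62, 0, 0, 0, 0.6, -0.77, 0, -0.62, 0, 0, 0, 0.6, -0.86, 0, -0.48, 0, 0, 0, 0.6, -0.86, 0, -0.48, 0, 0, 0, 0.6, -0.93, 0, -0.32, 0, 0, 0, 0.6, -0.93, 0, -0.32, 0, 0, 0])

```text
clock: 60.35
tool_pos: [0.5787, 0.4052, 0.1623]
orientation: [-180.0, -0.2, 9.7]
force: [3.4, -5.0, 0.4]
opening: 0.0098
gripper_force: 30.0
```

move_arm(moves=[0.6, -0.97, 0, -0.16, 0, 0, 0, 0.6, -0.97, 0, -0.16, 0, 0, 0, 0.6, -0.98, 0, 0.02, 0, 0, 0, 0.6, -0.98, 0, 0.02, 0, 0, 0, 0.6, -0.97, 0, 0.19, 0, 0, 0, 0.6, -0.97, 0, 0.19, 0, 0, 0, 0.6, -0.92, 0, 0.35, 0, 0, 0, 0.6, -0.92, 0, 0.35, 0, 0, 0])

```text
clock: 61.15
tool_pos: [0.5029, 0.3923, 0.1547]
orientation: [-180.0, -0.2, 9.7]
force: [3.4, -6.3, 2.5]
opening: 0.0099
gripper_force: 30.0
```

move_arm(moves=[0.6, -0.85, 0, 0.5, 0, 0, 0, 0.6, -0.85, 0, 0.5, 0, 0, 0, 0.6, -0.75, 0, 0.6, 0, 0, 0, 0.6, -0.6, 0, 0.5, 0, 0, 0, 0.6, 0, 0, 0, 0, 0, 0])

```text
clock: 61.65
tool_pos: [0.4717, 0.387, 0.1321]
orientation: [180.0, -0.1, 9.7]
force: [1.6, -6.2, 1.0]
opening: 0.0095
gripper_force: 30.0
```

```bash
python3 cov.py
```

```text
[0.4717 0.387  0.1321] [179.9905  -0.0734   9.6919] [ 1.5721 -6.2135  0.954 ] 0.00951900554487024
1227 s [-0.0864 -0.0602 -0.0369 -0.0155  0.0004] z [0.0045 0.0251 0.0482 0.0524 0.0559]
```

move_arm(moves=[0.6, -0.1, 0, 0.15, 0, 0, 0, 0.6, -0.1, 0, 0.15, 0, 0, 0, 0.6, 0, 0, 0.1, 0, 0, 0, 0.6, 0, 0, 0, 0, 0, 0])

```text
clock: 62.1
tool_pos: [0.4701, 0.3867, 0.13]
orientation: [180.0, -0.1, 9.7]
force: [-4.8, -7.6, 14.0]
opening: 0.0102
gripper_force: 30.0
```

move_arm(moves=[0.6, 0.05, 0, 0.1, 0, 0, 0, 0.6, 0, 0, 0, 0, 0, 0, 4, 0, 0, 0, 0, 0, 0, 4, 0, 0, 0, 0, 0, 0, 4, 0, 0, 0, 0, 0, 0, 4, 0, 0, 0, 0, 0, 0, 4, 0, 0, 0, 0, 0, 0])

```text
clock: 62.8
tool_pos: [0.4704, 0.3884, 0.1264]
orientation: [-179.9, -0.1, 9.7]
force: [-0.3, 0.2, 0.1]
opening: 0.0388
gripper_force: 0.0
```

move_arm(moves=[4, 0, 0, -1, 0, 0, 0, 4, 0, 0, -3, 0, 0, 0, 4, 0, 0, -4, 0, 0, 0, 4, 0, 0, -4, 0, 0, 0, 4, -2, 0, -2, 0, 0, 0, 4, 0, 0, 0, 0, 0, 0])

```text
clock: 63.4
tool_pos: [0.4506, 0.3856, 0.2716]
orientation: [-179.6, -0.4, 9.7]
force: [0.3, -0.0, 0.2]
opening: 0.04
gripper_force: 0.0
```

```bash
python3 cov.py; python3 brown.py | grep -v "\[0.36\|0.6[0-9]* *0.3"; python3 - <<'E'
from h import *
np.set_printoptions(precision=4,suppress=True)
p,d,cm=snap('wrist'); C=cloud(cm,d); X,Y,Z=C[...,0],C[...,1],np.where(d>.05,C[...,2],-1)
hsv=cv2.cvtColor(p,cv2.COLOR_RGB2HSV); red=((hsv[...,0]<10)|(hsv[...,0]>172))&(hsv[...,1]>120)
k=red&(Z>.1)&(Z<.125); s=(np.stack([X[k],Y[k]],1)-[.546,.3995])@[np.cos(.17),np.sin(.17)]
print('cover top slope,z',np.polyfit(s,Z[k],1),k.sum())
p,d,cm=snap('top','end')
E
```

```text
[0.4506 0.3856 0.2716] [-179.6353   -0.3676    9.7361] [ 0.2692 -0.0251  0.1672] 0.04004840359043102
1329 s [-0.0878 -0.0674 -0.0415 -0.0179 -0.0005] z [0.0035 0.0259 0.049  0.0519 0.0826]
[0.45  0.385 0.269] [-179.734   -0.243    9.742] [ 0.311  0.374 -1.439] [-0.125 -0.062  0.069]
top [163 164   5  14  32] med [0.701 0.349 0.032] range [0.033 0.007 0.024]
top [466 220  31  12 345] med [ 0.556 -0.38   0.03 ] range [0.028 0.067 0.025]
top [129 226  23  47 781] med [0.501 0.368 0.113] range [0.13  0.117 0.275]
top [442 281  32  13 381] med [ 0.416 -0.315  0.03 ] range [0.03  0.068 0.036]
top [481 282  32  12 355] med [ 0.413 -0.402  0.031] range [0.028 0.075 0.032]
scene [ 428  127   49   49 1354] med [0.508 0.368 0.11 ] range [0.206 0.141 0.149]
scene [139 267  36  25 478] med [ 0.426 -0.32   0.027] range [0.035 0.07  0.028]
scene [ 95 285  38  26 532] med [ 0.423 -0.408  0.028] range [0.036 0.068 0.032]
scene [132 331  36  20 197] med [ 0.557 -0.384  0.031] range [0.032 0.068 0.033]
cover top slope,z [-0.0002  0.1134] 9700
```

View pics/end.png

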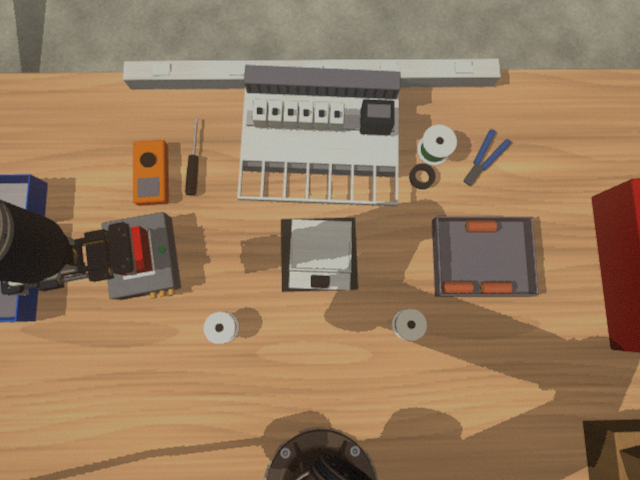

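The final view shows the three insulators in the tray at about (482,226), (459,287) and (497,287). The scoop lies square on its mat at (320,255), the cover is flat (top slope about 0), and the other items are where they were. Handing in.

```bash
python3 -c "
from plant import ctrl
print(ctrl.close_job())"
```

```text
the job is handed in; nothing more can be done
None
```

The job is handed in: all three insulators are in the grey tray, the scoop lies flat on its mat, and after that the toggle was switched on and the cover closed fully, at about 63 s of the 210 s allowed.

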